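# Cap the stain vials and put them back on the model shelf

### The arm

A 6-joint arm with a two-finger parallel gripper is mounted at the origin on the work surface. World frame = base frame: x ahead of the robot, y to its left, z up, the work surface at z = 0. Lengths are in mm, angles in rad, forces in N, time in s.
With the tool pointing down it reaches from about 350 to 725 mm from the base axis. Payload 4.3 kg.
Tool frame: the origin (TCP) lies at the very end of the fingers, on their centre line; the grasp point (between the pads) lies behind it (robot.grip_point_offset is the x of the grasp point in the tool frame, in mm); x points along the fingers, z is the direction in which the jaws open and shut, and the axes are right-handed (so a half turn about x gives the same grasp; the last joint's range is limited). The gripper opens to 85 mm and grips with 20 to 120 N. Pads are 22 mm wide; open, the fingers measure 114 mm over their backs; the gripper's body (76 mm by 85 mm) begins 54 mm behind the grasp point. The pads swing forward as they close: fully open they stand 13 mm farther back than shut.
Start: joints at [-1.318, 0.377, 0.081, 1.274, 0, 1.46], TCP at [204.077, -537.605, 231.329] pointing down, gripper open.
Joint ranges: [-2.72, 2.72], [-0.84, 1.66], [-1.02, 1.22], [-1.77, 2.12], [-1.37, 1.28], [-3.14, 3.14]. Speed limits (rad/s): [2.57, 2.57, 3.14, 3.14, 3.14, 3.14].

### API

Orientations are given as a unit quaternion [x, y, z, w].
In Python, from bench import robot gives the robot as it stands.
- The arm moves only by the tool move_arm, never from a script. Its argument "motion" is a list of rows, each a list of 7 numbers: the shift along the tool's x, y, z in cm, then the turn, a rotation vector about the tool's x, y, z in rad, then the finger opening in cm, from 0 to 8.54. In form: [[dx, dy, dz, wx, wy, wz, grip], ...]. A call has 1 to 12 rows; each row shifts and turns the commanded pose from where the row before left it, along the tool's axes as they then stand; what a row does not reach is not made up. A row lasts 1/10 s, in which the tool goes at most 50 mm and 8.59 degrees, less where a joint would pass 70% of its speed; a pose out of reach is approached as far as the arm can. A call is refused whole if a number of a shift passes 5 or a number of a turn 0.15, either way. A call with a gripper value outside its range is refused whole. The fingers move at their own pace and stop on an object; the grip force is fixed at half the most. Time passes only in rows, so rows that do not move let the fingers close. It gives the time, the measured TCP pose, the force and the opening at its end, in the units of the state.
- robot.sense(): the state, without advancing time (a new reading comes with each control period).
- robot.get_image(name): name is "scene" or "top"; returns a dict with "image" (480x640x3 uint8, red, green, blue), "vertical_fov" (degrees; the focal length in pixels is half the picture's height over the tangent of half this angle, whatever the lens; pixels are square), "cx", "cy" (the principal point, pixels), "position" and "rotation" of the camera in the world. Camera axes: x right, y down, z forward; pixel columns grow to the right and rows downward; lengths in mm; the calibration is good to about 2 mm. A picture is of the moment at which its call begins. There is no depth.
- robot.sign_off(): hands the job in, once; it reports no verdict.
Trained networks look in the newest picture that a camera, given by its name, has taken for a name from the list of things; names that differ only in an ending like _2 or _b are one class to them, and where a whole thing is asked for, a point or a joint stands for the part that bears it (a point fixed in the world has none). Each returns a list of dicts, best first, with "conf" (0 to 1); they miss things now and then, are a little off and sometimes report something else, mostly with a low value. They report only what shows in the picture. A call takes as long as a camera call. They do not tell look-alikes from the thing itself.
- robot.find_in(camera, thing): "box" ([left, top, width, height] as shares, 0 to 1, of the picture: columns of its width, rows of its height, round what is visible of it).
- robot.silhouettes(camera, thing): "region" (480x640 bool, what is visible of it) and "box" ([left, top, width, height] as shares, 0 to 1, of the picture: columns of its width, rows of its height, round what is visible of it).
- robot.place_of(camera, thing): "centre" ([column, row] as shares, 0 to 1, of the picture: columns of its width, rows of its height: a listed point, or the origin of a listed thing).
The state is a dict: "t": time; "qpos": joint angles; "dq": joint speeds; "tau": joint torques, N m; "tool_pos": TCP position; "tcp_rot": TCP orientation; "contact_force": force on the tool from outside, world axes, zero at the start; "ft_torque": the same for the moment, N m; "opening": finger opening in mm.
Only numpy, scipy, OpenCV 4.12 (cv2) and the standard library are available. Lean on these libraries where they do the work, as an engineer would, in place of code of your own. Each camera call takes 0.05 s, during which the arm holds its last target.

### The job

Put the blue glass vials away: press each vial's push-pull cap fully home before you lift that vial off the bench, then stand each vial upright, fully down, in its own socket block on the model shelf, the one whose bore has the vial's shape and size. Leave the cast, the copper ring and the carver where they lie.

Things in the scene. Friction and masses are not known exactly. Their poses are not given: they have to be found in the camera images.
- vial_round_slim: slim round cobalt-blue glass vial, round section 48 mm in diameter, glass 80 mm tall with a flat top shoulder and a thick heavy foot, about 220 g in all; a captive metal push-pull cap stands on top. Origin: centre of its underside, z up along the vial. May be absent
- cap_round_slim (a joint): height in m of the push-pull cap of the slim round vial above its home position: 0 pressed fully home on the shoulder, 0.018 fully pulled up (open). A stiff detent collar holds it wherever it is left; a push of 6 to 10 N straight down moves it
- cap_round_slim_top (a point): centre of the flat top of that cap, a ribbed aluminium disc 36 mm in diameter and 22 mm tall: 102 mm above the vial's underside when home, 120 mm when pulled up
- stand_round_slim: fixed pale wooden socket block 92 x 92 x 40 mm on the low model shelf (its underside 12 mm above the bench), the own storage slot of the slim round vial: an upright round bore of the vial's section plus 4 mm, central, 30 mm deep, flat-bottomed, its mouth 40 mm and its floor 10 mm above the block's underside. Origin: centre of the underside; x and y along its sides
- vial_round_wide: wide round cobalt-blue glass vial, round section 60 mm in diameter, glass 80 mm tall with a flat top shoulder and a thick heavy foot, about 220 g in all; a captive metal push-pull cap stands on top. Origin: centre of its underside, z up along the vial. May be absent
- cap_round_wide (a joint): height in m of the push-pull cap of the wide round vial above its home position: 0 pressed fully home on the shoulder, 0.018 fully pulled up (open). A stiff detent collar holds it wherever it is left; a push of 6 to 10 N straight down moves it
- cap_round_wide_top (a point): centre of the flat top of that cap, a ribbed aluminium disc 36 mm in diameter and 22 mm tall: 102 mm above the vial's underside when home, 120 mm when pulled up
- stand_round_wide: fixed pale wooden socket block 92 x 92 x 40 mm on the low model shelf (its underside 12 mm above the bench), the own storage slot of the wide round vial: an upright round bore of the vial's section plus 4 mm, central, 30 mm deep, flat-bottomed, its mouth 40 mm and its floor 10 mm above the block's underside. Origin: centre of the underside; x and y along its sides
- vial_square_slim: slim square cobalt-blue glass vial, square section 46 x 46 mm, its sides along its x and y, glass 80 mm tall with a flat top shoulder and a thick heavy foot, about 220 g in all; a captive metal push-pull cap stands on top. Origin: centre of its underside, z up along the vial. May be absent
- cap_square_slim (a joint): height in m of the push-pull cap of the slim square vial above its home position: 0 pressed fully home on the shoulder, 0.018 fully pulled up (open). A stiff detent collar holds it wherever it is left; a push of 6 to 10 N straight down moves it
- cap_square_slim_top (a point): centre of the flat top of that cap, a ribbed aluminium disc 36 mm in diameter and 22 mm tall: 102 mm above the vial's underside when home, 120 mm when pulled up
- stand_square_slim: fixed pale wooden socket block 92 x 92 x 40 mm on the low model shelf (its underside 12 mm above the bench), the own storage slot of the slim square vial: an upright square bore of the vial's section plus 4 mm, central, 30 mm deep, flat-bottomed, its mouth 40 mm and its floor 10 mm above the block's underside. Origin: centre of the underside; x and y along its sides
- vial_square_wide: wide square cobalt-blue glass vial, square section 60 x 60 mm, its sides along its x and y, glass 80 mm tall with a flat top shoulder and a thick heavy foot, about 220 g in all; a captive metal push-pull cap stands on top. Origin: centre of its underside, z up along the vial. May be absent
- cap_square_wide (a joint): height in m of the push-pull cap of the wide square vial above its home position: 0 pressed fully home on the shoulder, 0.018 fully pulled up (open). A stiff detent collar holds it wherever it is left; a push of 6 to 10 N straight down moves it
- cap_square_wide_top (a point): centre of the flat top of that cap, a ribbed aluminium disc 36 mm in diameter and 22 mm tall: 102 mm above the vial's underside when home, 120 mm when pulled up
- stand_square_wide: fixed pale wooden socket block 92 x 92 x 40 mm on the low model shelf (its underside 12 mm above the bench), the own storage slot of the wide square vial: an upright square bore of the vial's section plus 4 mm, central, 30 mm deep, flat-bottomed, its mouth 40 mm and its floor 10 mm above the block's underside. Origin: centre of the underside; x and y along its sides
- vial_oblong: single oblong cobalt-blue glass vial, oblong (rectangular) section 44 mm along its x and 66 mm along its y, glass 80 mm tall with a flat top shoulder and a thick heavy foot, about 220 g in all; a captive metal push-pull cap stands on top. Origin: centre of its underside, z up along the vial. May be absent
- cap_oblong (a joint): height in m of the push-pull cap of the single oblong vial above its home position: 0 pressed fully home on the shoulder, 0.018 fully pulled up (open). A stiff detent collar holds it wherever it is left; a push of 6 to 10 N straight down moves it
- cap_oblong_top (a point): centre of the flat top of that cap, a ribbed aluminium disc 36 mm in diameter and 22 mm tall: 102 mm above the vial's underside when home, 120 mm when pulled up
- stand_oblong: fixed pale wooden socket block 92 x 92 x 40 mm on the low model shelf (its underside 12 mm above the bench), the own storage slot of the single oblong vial: an upright oblong bore of the vial's section plus 4 mm, central, 30 mm deep, flat-bottomed, its mouth 40 mm and its floor 10 mm above the block's underside. Origin: centre of the underside; x and y along its sides
- cast: bystander: white stone dental arch cast, 66 mm wide, 28 mm high; origin at its underside
- sprue_ring: bystander: copper sprue ring, 48 mm in diameter, 34 mm high, open; origin at its underside
- carver: bystander: wax carver 132 mm long with a horn-coloured handle, lying flat, 10 mm high; origin near its middle, x along it
There are look-alikes about, which are no part of the job. Leave any pink or red look-alike of the vial_square_slim alone. Leave any red look-alike of the vial_square_wide alone.

How it is judged (in metres and radians):
At the end, for the whole second after the job is handed in: every vial present stands in the bore of its own shape and size, within 6 mm of the bore's centre, its underside no more than 4 mm above the floor of the bore, tilted less than 0.1 rad, at rest, its cap within 3 mm of home (horizontal distance between vial_round_slim and stand_round_slim below 0.006 m and z of vial_round_slim in the frame of stand_round_slim below 0.014 m and angle between each of vial_round_slim, vial_round_wide, vial_square_slim, vial_square_wide, vial_oblong's own z axis and vertical below 0.1 rad and value of joint each of cap_round_slim, cap_round_wide, cap_square_slim, cap_square_wide, cap_oblong below 0.003 m and linear speed of each of vial_round_slim, vial_round_wide, vial_square_slim, vial_square_wide, vial_oblong below 0.02 m/s and horizontal distance between vial_round_wide and stand_round_wide below 0.006 m and z of vial_round_wide in the frame of stand_round_wide below 0.014 m and horizontal distance between vial_square_slim and stand_square_slim below 0.006 m and z of vial_square_slim in the frame of stand_square_slim below 0.014 m and horizontal distance between vial_square_wide and stand_square_wide below 0.006 m and z of vial_square_wide in the frame of stand_square_wide below 0.014 m and horizontal distance between vial_oblong and stand_oblong below 0.006 m and z of vial_oblong in the frame of stand_oblong below 0.014 m); the robot touches nothing.
It fails at once if a vial is lifted off the bench with its cap not pressed home ((height (world z) of vial_round_slim above 0.03 m and value of joint cap_round_slim above 0.006 m) or (height (world z) of vial_round_wide above 0.03 m and value of joint cap_round_wide above 0.006 m) or (height (world z) of vial_square_slim above 0.03 m and value of joint cap_square_slim above 0.006 m) or (height (world z) of vial_square_wide above 0.03 m and value of joint cap_square_wide above 0.006 m) or (height (world z) of vial_oblong above 0.03 m and value of joint cap_oblong above 0.006 m)).
It fails at once if the cast, the copper ring or the carver is shifted by more than 40 mm (distance of any of cast, sprue_ring, carver from where it was at the start of the episode above 0.04 m).
Of vial_round_slim, vial_round_wide, vial_square_slim, vial_square_wide, vial_oblong only 4 to 5 are there at a start; the rules pass over those that are not, and their reading is None.
At some moment in a run one of vial_round_slim, vial_round_wide, vial_square_slim, vial_square_wide, vial_oblong may be knocked a few centimetres aside while the robot is not near it.
It also fails if it takes over 200 s, if anything falls off the work surface, if the arm or the gripper's body presses on something with over 40 N, if the wrist force passes 120 N, or if a joint passes its speed limit or range.

## Working session

There is one attempt and no reset: what is moved stays moved. The work goes in short steps, Python scripts to look and compute and a tool call to move; the robot and the scene stay as the last step left them, time stands still between calls to the robot, and variables do not carry over. Pictures are saved under pics/ and viewed, and the job is handed in when it is done.

Besides the shell and the picture viewer there is one more tool, called after ">>>" as a command line: name --pt "numbers of a row" for each row, then --argument value for the rest. move_arm: Moves the arm, as the interface text tells. Its arguments: {"type":"object","properties":{"motion":{"type":"array","items":{"type":"array","items":{"type":"number"}}}},"required":["motion"]}

```bash
ls; mkdir -p pics; cat > h.py <<'E'
import numpy as np, cv2
from bench import robot
def snap(name,fn):
    d=robot.get_image(name); cv2.imwrite('pics/'+fn,cv2.cvtColor(d['image'],cv2.COLOR_RGB2BGR)); return d
def cam(d):
    f=240/np.tan(np.radians(d['vertical_fov'])/2)
    return f,d['cx'],d['cy'],np.array(d['position']),np.array(d['rotation'])
def ray(d,u,v,z):
    f,cx,cy,p,R=cam(d)
    if R.size==4:
        from scipy.spatial.transform import Rotation as Q; R=Q.from_quat(R).as_matrix()
    r=R@np.array([(u-cx)/f,(v-cy)/f,1]); return p+r*(z-p[2])/r[2]
def proj(d,P):
    f,cx,cy,p,R=cam(d)
    if R.size==4:
        from scipy.spatial.transform import Rotation as Q; R=Q.from_quat(R).as_matrix()
    c=R.T@(np.array(P)-p); return np.array([cx+f*c[0]/c[2],cy+f*c[1]/c[2]])
E
python3 - <<'E'
from h import *
print(robot.sense(), robot.grip_point_offset)
for n in('scene','top'):
    d=snap(n,n+'0.png'); print(n,{k:v for k,v in d.items() if k!='image'})
E
```

```text
pics
{'t': 0.0, 'qpos': array([-1.31829129e+00,  3.78086608e-01,  7.96160405e-02,  1.27440032e+00,
        2.06182731e-05,  1.46049264e+00]), 'dq': array([-2.01031065e-03,  1.05773323e-04,  8.94608260e-04, -5.20208969e-04,
        7.51368743e-05, -1.29960270e-04]), 'tau': array([-1.71539359e-04, -4.63606024e+01,  2.69875199e+01,  2.08724057e-02,
       -1.29222276e-04,  3.96169796e-06]), 'tool_pos': array([ 203.91178816, -536.92142373,  230.34362236]), 'tcp_rot': array([ 0.4020759 ,  0.58255027, -0.40110391,  0.58145147]), 'contact_force': array([-0.42538437,  0.66152193, -0.74181515]), 'ft_torque': array([-0.00946256,  0.02104236, -0.03638419]), 'opening': 85.4868017446243} -18.700000000000003
scene {'vertical_fov': 44.09662398851043, 'cx': 313.780602543215, 'cy': 240.31401095378857, 'position': array([1327.83643934,  607.49843364,  816.32601564]), 'rotation': array([ 0.39380249,  0.79371038, -0.40949947, -0.21737898])}
top {'vertical_fov': 56.4374080620406, 'cx': 321.2805584759013, 'cy': 244.11371793637585, 'position': array([362.31737445,   2.14832885, 980.5368558 ]), 'rotation': array([ 0.70990401, -0.7017281 ,  0.04456324, -0.04034961])}
```

View pics/scene0.png

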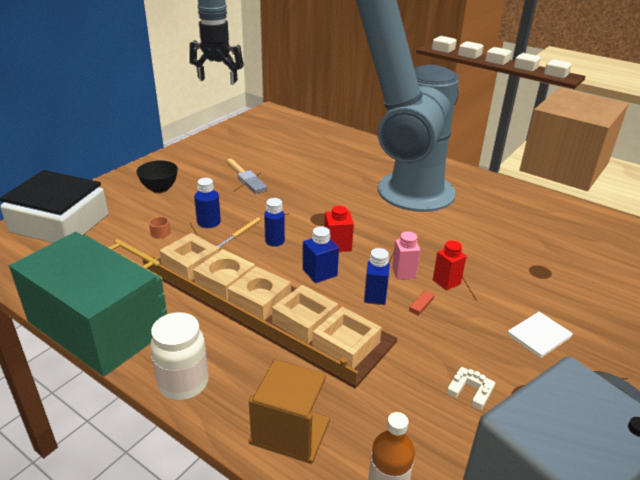

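View pics/top0.png

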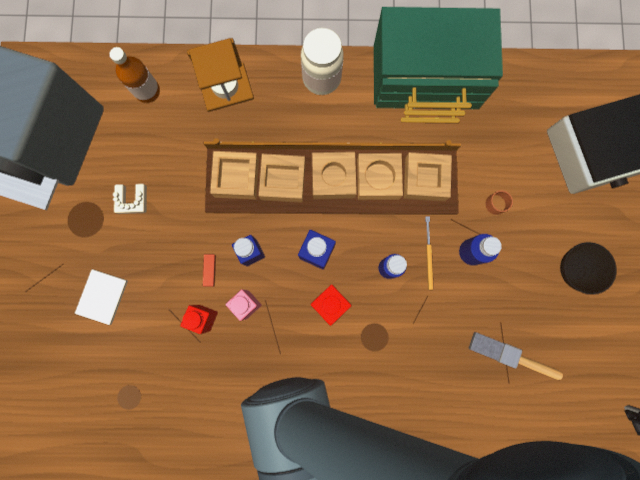

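```bash
python3 - <<'E'
from h import *
vs=['round_slim','round_wide','square_slim','square_wide','oblong']
import pickle
out={}
for n in('scene','top'):
    d=robot.get_image(n); out[n]=d
    print(n)
    for t in ['vial_'+v for v in vs]+['stand_'+v for v in vs]+['cap_%s_top'%v for v in vs]+['cast','sprue_ring','carver']:
        r=robot.place_of(n,t)
        print(t,[(round(x['conf'],2),np.round(np.array(x['centre'])*[640,480],1).tolist()) for x in r])
pickle.dump(out,open('d0.pkl','wb'))
E
```

```text
scene
vial_round_slim [(0.75, [273.1, 243.5])]
vial_round_wide [(0.97, [207.3, 221.3])]
vial_square_slim [(0.95, [377.7, 299.5]), (0.69, [225.3, 279.0]), (0.67, [403.1, 273.1]), (0.65, [448.1, 283.7]), (0.5, [157.8, 236.5])]
vial_square_wide [(0.94, [338.9, 243.8]), (0.8, [316.8, 276.7])]
vial_oblong []
stand_round_slim [(0.6, [263.3, 298.2])]
stand_round_wide [(0.93, [228.2, 277.4])]
stand_square_slim [(0.59, [191.1, 263.0]), (0.5, [377.5, 294.5]), (0.36, [306.3, 319.8])]
stand_square_wide [(0.68, [346.2, 345.5])]
stand_oblong [(0.94, [306.0, 319.5])]
cap_round_slim_top [(0.74, [262.9, 298.1]), (0.73, [273.2, 204.5])]
cap_round_wide_top []
cap_square_slim_top [(0.8, [380.3, 249.0]), (0.72, [453.7, 249.0]), (0.51, [410.4, 233.4]), (0.19, [204.4, 182.3])]
cap_square_wide_top [(0.66, [338.9, 207.1]), (0.65, [318.4, 234.2]), (0.45, [236.2, 233.4])]
cap_oblong_top []
cast [(0.75, [468.4, 390.3])]
sprue_ring [(0.8, [160.7, 235.5])]
carver []
top
vial_round_slim [(0.68, [387.0, 270.3])]
vial_round_wide [(0.61, [476.6, 253.9])]
vial_square_slim [(0.92, [243.2, 302.8]), (0.72, [203.6, 322.0]), (0.58, [253.1, 253.8])]
vial_square_wide [(0.66, [318.2, 254.9]), (0.65, [328.5, 305.4])]
vial_oblong []
stand_round_slim [(0.55, [333.7, 178.9])]
stand_round_wide [(0.89, [380.0, 180.5])]
stand_square_slim [(0.82, [423.7, 177.1])]
stand_square_wide [(0.57, [232.5, 177.7]), (0.33, [331.7, 178.9])]
stand_oblong [(0.55, [283.6, 178.4])]
cap_round_slim_top [(0.78, [395.1, 262.3]), (0.52, [491.6, 204.9])]
cap_round_wide_top [(0.59, [494.0, 247.5])]
cap_square_slim_top [(0.69, [240.5, 301.3]), (0.69, [193.6, 317.0]), (0.59, [240.8, 246.9])]
cap_square_wide_top [(0.82, [330.6, 309.9]), (0.63, [315.1, 246.0])]
cap_oblong_top [(0.35, [236.3, 181.2]), (0.24, [133.4, 199.5])]
cast [(0.98, [132.8, 200.6]), (0.54, [397.4, 262.7])]
sprue_ring [(0.75, [491.7, 204.7])]
carver [(0.57, [428.0, 253.7])]
```

```bash
python3 - <<'E'
from h import *
import pickle
o=pickle.load(open('d0.pkl','rb'))
im=cv2.cvtColor(o['top']['image'],cv2.COLOR_RGB2BGR)[140:340,180:520]
cv2.imwrite('pics/c1.png',cv2.resize(im,None,fx=2.35,fy=2.35,interpolation=cv2.INTER_CUBIC))
im=cv2.cvtColor(o['scene']['image'],cv2.COLOR_RGB2BGR)[160:390,140:480]
cv2.imwrite('pics/c2.png',cv2.resize(im,None,fx=2.35,fy=2.35,interpolation=cv2.INTER_CUBIC))
d=o['top'];s=o['scene']
print('stands top->z52 (mouth) / scene')
for n,t,sc in [('round_slim',(333.7,178.9),(263.3,298.2)),('round_wide',(380,180.5),(228.2,277.4)),('sq_slim',(423.7,177.1),(191,263)),('sq_wide',(232.5,177.7),(346,345.5)),('obl',(283.6,178.4),(306,319.5))]:
    print(n,ray(d,*t,12).round(),ray(s,*sc,12).round())
print('vials base')
for n,t,sc in [('rs',(387,270.3),(273.1,243.5)),('rw',(476.6,253.9),(207.3,221.3)),('ss',(253.1,253.8),(377.7,299.5)),('sw',(318.2,254.9),(316.8,276.7))]:
    print(n,ray(d,*t,0).round(),ray(s,*sc,0).round())
print('tops z120 /102')
for n,t,sc in [('rs',(395.1,262.3),(273.2,204.5)),('rw',(494-5,247.5),(204.4,182.3)),('ss',(240.8,246.9),(380.3,249)),('sw',(315.1,246),(318.4,234.2))]:
  for z in(120,102):
    print(n,z,ray(d,*t,z).round(),ray(s,*sc,z).round())
E
```

```text
stands top->z52 (mouth) / scene
round_slim [625. -29.  12.] [621. -25.  12.]
round_wide [ 623. -132.   12.] [ 615. -130.   12.]
sq_slim [ 632. -229.   12.] [ 628. -231.   12.]
sq_wide [625. 196.  12.] [629. 189.  12.]
obl [625.  82.  12.] [618.  85.  12.]
vials base
rs [ 425. -148.    0.] [ 443. -146.    0.]
rw [ 463. -346.    0.] [ 471. -338.    0.]
ss [457. 147.   0.] [464. 159.   0.]
sw [457.   3.   0.] [482.  11.   0.]
tops z120 /102
rs 120 [ 433. -145.  120.] [ 456. -133.  120.]
rs 102 [ 434. -148.  102.] [ 433. -152.  102.]
rw 120 [ 464. -328.  120.] [ 480. -326.  120.]
rw 102 [ 466. -335.  102.] [ 458. -350.  102.]
ss 120 [459. 153. 120.] [453. 147. 120.]
ss 102 [461. 156. 102.] [431. 135. 102.]
sw 120 [462.  10. 120.] [488.  17. 120.]
sw 102 [465.  10. 102.] [467.   2. 102.]
```

View pics/c1.png

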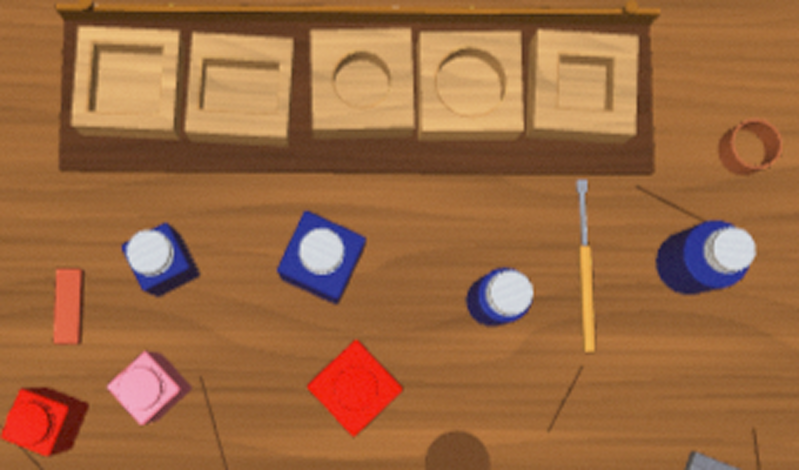

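View pics/c2.png

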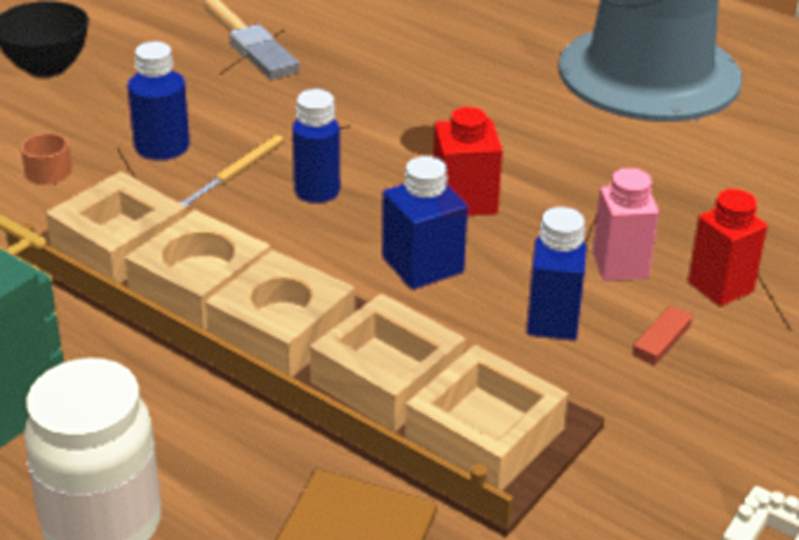

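```bash
cat > fit.py <<'E'
from h import *
from scipy.optimize import minimize
SZ={'rs':('r',48),'rw':('r',60),'ss':('b',46,46),'sw':('b',60,60),'ob':('b',44,66)}
def ring(k):
    if k[0]=='r':
        a=np.linspace(0,2*np.pi,32,endpoint=False); return np.c_[np.cos(a),np.sin(a)]*k[1]/2
    w,h=k[1]/2,k[2]/2; return np.array([[w,h],[-w,h],[-w,-h],[w,-h]])
def prism(k,x,y,yaw,z0,z1):
    r=ring(k); c,s=np.cos(yaw),np.sin(yaw); r=r@np.array([[c,s],[-s,c]])+[x,y]
    return np.vstack([np.c_[r,np.full(len(r),z)] for z in(z0,z1)])
def hull(d,P):
    q=np.array([proj(d,p) for p in P],np.float32); return cv2.convexHull(q)[:,0]
def render(d,hs,win,S=4):
    x0,y0,x1,y1=win; m=np.zeros(((y1-y0)*S,(x1-x0)*S),np.uint8)
    for h in hs:
        cv2.fillConvexPoly(m,np.round(((h+0.5-[x0,y0])*S-0.5)*16).astype(np.int32),255,shift=4)
    return cv2.resize(m,(x1-x0,y1-y0),interpolation=cv2.INTER_AREA)/255.
B=lambda a:cv2.GaussianBlur(a.astype(float),(0,0),1.0)
def blue(d):
    h=cv2.cvtColor(d['image'],cv2.COLOR_RGB2HSV); return ((h[...,0]>105)&(h[...,0]<135)&(h[...,1]>130)&(h[...,2]>25))
def white(d):
    h=cv2.cvtColor(d['image'],cv2.COLOR_RGB2HSV); return ((h[...,1]<60)&(h[...,2]>100))
def vial_hulls(d,kind,p,z=0):
    x,y,yaw,hc=p
    return [hull(d,prism(SZ[kind],x,y,yaw,z,z+80)),hull(d,prism(('r',36),x,y,0,z+80,z+102+hc))]
def fit_vial(ds,kind,p0,z=0,marg=14):
    wins=[];ms=[]
    for d in ds:
        H=np.vstack(vial_hulls(d,kind,p0,z)); a=np.floor(H.min(0)-marg).astype(int);b=np.ceil(H.max(0)+marg).astype(int)
        a=np.maximum(a,0);w=(a[0],a[1],min(b[0],640),min(b[1],480)); wins.append(w)
        m=(blue(d)|white(d))[w[1]:w[3],w[0]:w[2]].astype(np.uint8)
        n,l,st,_=cv2.connectedComponentsWithStats(m); m=(l==1+st[1:,4].argmax()) if n>1 else m
        ms.append(B(m))
    cost=lambda p,full=False:[((B(render(d,vial_hulls(d,kind,p,z),w))-m)**2).sum() for d,w,m in zip(ds,wins,ms)] if full else sum(((B(render(d,vial_hulls(d,kind,p,z),w))-m)**2).sum() for d,w,m in zip(ds,wins,ms))+ (max(0,-p[3])+max(0,p[3]-18))*5
    best=None
    for y0 in ([0] if kind[0]=='r' else [0,0.5,1.0]):
        s=np.array([p0[0],p0[1],y0,p0[3]]); 
        sim=np.vstack([s]+[s+np.eye(4)[i]*[10,10,0.25,-6][i] for i in range(4)])
        r=minimize(cost,s,method='Nelder-Mead',options=dict(initial_simplex=sim,xatol=.05,fatol=.05,maxiter=500))
        if best is None or r.fun<best.fun:best=r
    return best.x,cost(best.x,True)
E
cat > f1.py <<'E'
from fit import *
import pickle
o=pickle.load(open('d0.pkl','rb')); T,S=o['top'],o['scene']
for k,p in [('rs',(435,-147,0,10)),('rw',(467,-338,0,10)),('ss',(460,150,.4,10)),('sw',(468,10,.4,10))]:
  for nm,ds in (('both',[T,S]),('top',[T]),('scene',[S])):
    x,c=fit_vial(ds,k,p); print(k,nm,x.round(2),np.round(c,1))
E
python3 f1.py
```

```text
rs both [ 4.3072e+02 -1.5295e+02  7.0000e-02  6.4400e+00] [43.3 29.8]
rs top [ 4.3086e+02 -1.5305e+02  1.1000e-01  6.4900e+00] [42.4]
rs scene [ 4.2799e+02 -1.5448e+02 -3.5000e-01  4.9800e+00] [25.7]
rw both [ 4.6795e+02 -3.3770e+02  1.3000e-01  1.0830e+01] [119.1  30.5]
rw top [ 4.6897e+02 -3.3839e+02 -1.3000e-01  4.1700e+00] [115.3]
rw scene [ 4.6619e+02 -3.3863e+02  1.5000e-01  1.1200e+01] [27.2]
ss both [460.97 150.48   0.47  13.77] [134.  39.]
ss top [463.5  154.39   0.58   5.76] [114.3]
ss scene [457.08 147.52   0.5   11.25] [24.9]
sw both [464.01   6.91   1.07  10.18] [53.4 56.1]
sw top [464.56   7.44   1.14   4.35] [44.2]
sw scene [462.93   5.33   0.96   8.92] [40.9]
```

```bash
cat > f2.py <<'E'
from fit import *
import pickle
o=pickle.load(open('d0.pkl','rb')); T,S=o['top'],o['scene']
hv=cv2.cvtColor(T['image'],cv2.COLOR_RGB2HSV)
for u,v in [(225,155),(232,178),(265,160),(215,205),(333,195),(300,230)]: print((u,v),hv[v,u])
hs=cv2.cvtColor(S['image'],cv2.COLOR_RGB2HSV)
for u,v in [(190,265),(175,250),(300,330),(320,310),(290,340)]: print((u,v),hs[v,u])
E
python3 f2.py
```

```text
(225, 155) [ 18 120 233]
(232, 178) [ 17 125 224]
(265, 160) [ 17 122 226]
(215, 205) [ 11 161  98]
(333, 195) [ 16 155 120]
(300, 230) [ 14 159 146]
(190, 265) [ 16 134 212]
(175, 250) [ 16 137 196]
(300, 330) [ 16 133 148]
(320, 310) [ 16 137 141]
(290, 340) [ 17 199  86]
```

```bash
cat > ov.py <<'E'
from fit import *
def overlay(d,vials,blocks,win,fn,f):
    x0,y0,x1,y1=win
    im=cv2.resize(cv2.cvtColor(d['image'],cv2.COLOR_RGB2BGR)[y0:y1,x0:x1],None,fx=f,fy=f,interpolation=cv2.INTER_CUBIC)
    def dr(h,c):cv2.polylines(im,[np.round((h+.5-[x0,y0])*f).astype(int)],True,c,1)
    for k,p in vials:
        for h in vial_hulls(d,k,p): dr(h,(0,255,255))
    for k,x,y,yaw in blocks:
        dr(hull(d,prism(('b',92,92),x,y,yaw,12,52)),(0,255,0))
        s=(k and SZ[k]); 
        if s:
            s=(s[0],)+tuple(v+4 for v in s[1:])
            dr(hull(d,prism(s,x,y,yaw,52,52)),(255,0,255))
    cv2.imwrite('pics/'+fn,im)
E
python3 - <<'E'
from ov import *
import pickle
o=pickle.load(open('d0.pkl','rb')); T,S=o['top'],o['scene']
V=[('rs',(430.7,-153,0,6.4)),('rw',(468,-337.7,0,10.8)),('ss',(461,150.5,.47,13.8)),('sw',(464,6.9,1.07,10.2))]
overlay(T,V,[],(200,215,520,300),'o1.png',2.5)
overlay(S,V,[],(180,165,420,315),'o2.png',3.3)
E
```

```text
(no output)
```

View pics/o1.png

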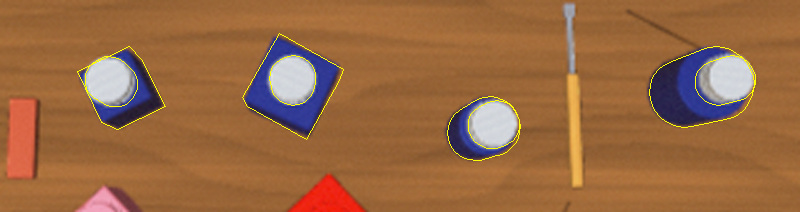

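View pics/o2.png

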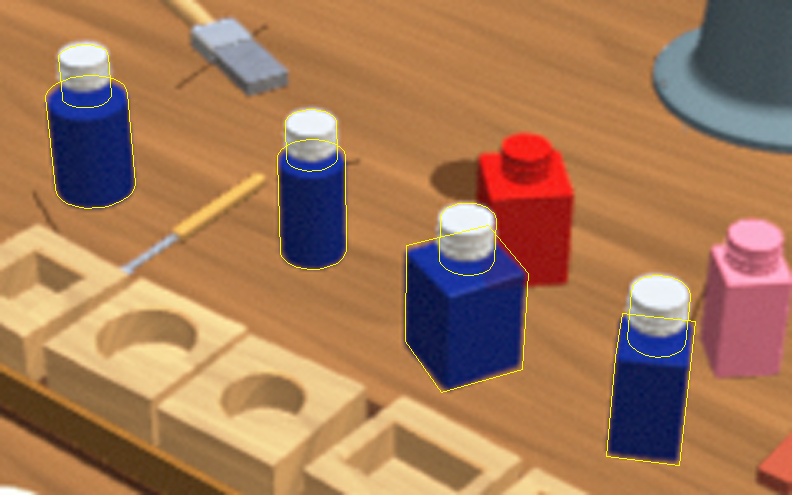

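```bash
cat > f2.py <<'E'
from fit import *
import pickle
o=pickle.load(open('d0.pkl','rb')); T,S=o['top'],o['scene']
def pale(d,top):
    h=cv2.cvtColor(d['image'],cv2.COLOR_RGB2HSV)
    return h
# top camera: bright top faces (z=52) only
h=cv2.cvtColor(T['image'],cv2.COLOR_RGB2HSV)
m=((h[...,2]>185)&(h[...,1]<150)).astype(np.uint8)
m[:, :205]=0;m[:,460:]=0;m[:145]=0;m[215:]=0
n,l,st,c=cv2.connectedComponentsWithStats(m)
for i in range(1,n):
    if st[i,4]<300: continue
    cs,_=cv2.findContours((l==i).astype(np.uint8),cv2.RETR_EXTERNAL,cv2.CHAIN_APPROX_NONE)
    hu=cv2.convexHull(cs[0])[:,0]
    Q=np.array([ray(T,u,v,52)[:2] for u,v in hu],np.float32)
    (cx,cy),(w,hh),a=cv2.minAreaRect(Q)
    print(st[i],np.round([cx,cy,w,hh,a],1))
cv2.imwrite('pics/m.png',m*255)
E
python3 f2.py
cat > f3.py <<'E'
from fit import *
import pickle,sys
o=pickle.load(open('d0.pkl','rb')); T,S=o['top'],o['scene']
# top-face of each block: fit hull of z=52 face to bright mask (holes filled), per camera
def mk(d,thr,roi):
    h=cv2.cvtColor(d['image'],cv2.COLOR_RGB2HSV)
    m=((h[...,2]>thr)&(h[...,1]<165)).astype(np.uint8)
    return m
def hb(d,p): return hull(d,prism(('b',92,92),p[0],p[1],p[2],52,52))
for k,p0 in [('sw',(625,196,0)),('ob',(625,84,0)),('rs',(624,-28,0)),('rw',(622,-132,0)),('ss',(630,-230,0))]:
    for nm,d,thr in(('top',T,185),('scene',S,170)):
        H=hb(d,p0);a=np.floor(H.min(0)-8).astype(int);b=np.ceil(H.max(0)+8).astype(int)
        w=(a[0],a[1],b[0],b[1]); m=mk(d,thr,None)
        # fill holes
        cs,_=cv2.findContours(m,cv2.RETR_EXTERNAL,cv2.CHAIN_APPROX_NONE); mf=m*0; cv2.drawContours(mf,cs,-1,1,-1)
        m=B(mf[w[1]:w[3],w[0]:w[2]])
        # only count pixels inside an enlarged hull
        wt=render(d,[hull(d,prism(('b',104,104),*p0,52,52))],w)
        cost=lambda p:(wt*(B(render(d,[hb(d,p)],w))-m)**2).sum()
        s=np.array(p0,float);sim=np.vstack([s,s+[5,0,0],s+[0,5,0],s+[0,0,.08]])
        r=minimize(cost,s,method='Nelder-Mead',options=dict(initial_simplex=sim,xatol=.02,fatol=.02))
        print(k,nm,r.x.round(3),round(r.fun,1))
E
python3 f3.py
```

```text
[ 211  151   45   44 1556] [625.6 187.2  91.1  91.7  88.1]
[ 312  152   44   43 1649] [627.5 -27.6  91.3  90.6   2.2]
[ 407  153   44   44 1594] [ 627.2 -231.1   91.3   91.2   87. ]
[ 259  154   45   44 1584] [620.2  83.8  90.8  91.2  87.3]
[ 359  154   44   42 1657] [ 625.8 -126.8   89.8   91.5    0.7]
sw top [ 6.25473e+02  1.86390e+02 -3.10000e-02] 4.0
sw scene [6.2454e+02 1.9578e+02 2.7000e-02] 287.3
ob top [ 6.19778e+02  8.39280e+01 -5.20000e-02] 10.9
ob scene [ 6.20659e+02  8.58040e+01 -4.00000e-03] 197.0
rs top [ 6.27363e+02 -2.76980e+01  3.40000e-02] 12.5
rs scene [ 6.24441e+02 -2.75460e+01 -7.00000e-03] 245.4
rw top [ 6.26242e+02 -1.26274e+02  2.10000e-02] 7.4
rw scene [ 6.22057e+02 -1.31945e+02 -2.00000e-03] 222.2
ss top [ 6.27041e+02 -2.31235e+02 -5.00000e-02] 10.5
ss scene [ 6.26591e+02 -2.28850e+02 -1.60000e-02] 148.6
```

```bash
python3 - <<'E'
from ov import *
import pickle
o=pickle.load(open('d0.pkl','rb')); T,S=o['top'],o['scene']
Bk=[('sw',625.5,186.4,-.031),('ob',619.8,83.9,-.052),('rs',627.4,-27.7,.034),('rw',626.2,-126.3,.021),('ss',627,-231.2,-.05)]
overlay(T,[],Bk,(200,140,470,220),'o3.png',2.9)
overlay(S,[],Bk,(150,225,400,390),'o4.png',3.2)
E
```

```text
(no output)
```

View pics/o3.png

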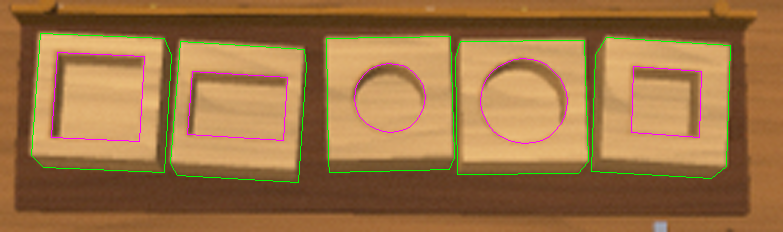

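View pics/o4.png

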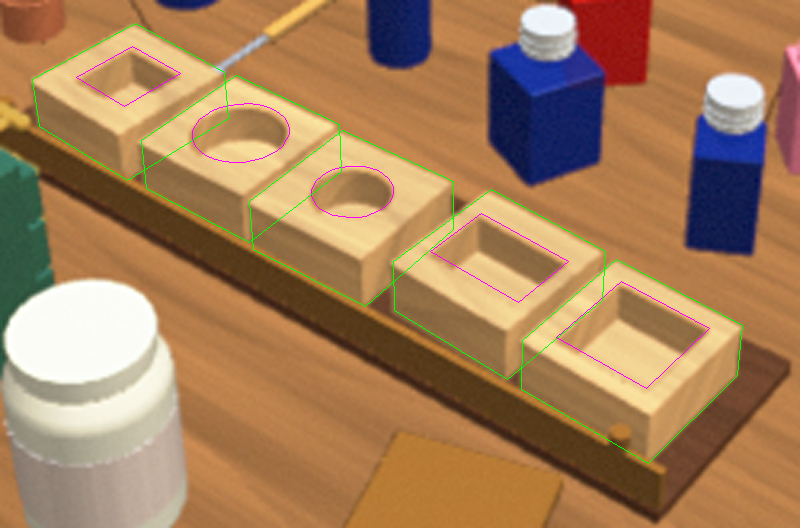

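```bash
cat > mv.py <<'E'
from h import *
from scipy.spatial.transform import Rotation as Q
import sys
def st():
    s=robot.sense(); R=Q.from_quat(s['tcp_rot']).as_matrix(); return s,R
def plan(x=None,y=None,z=None,yaw=None):
    s,R=st(); p=s['tool_pos']
    t=np.array([p[i] if v is None else v for i,v in enumerate((x,y,z))])
    jy=np.arctan2(R[1,2],R[0,2])
    print('t',round(s['t'],2),'pos',p.round(1),'jawyaw',round(jy,3),'x',R[:,0].round(3),'F',s['contact_force'].round(1),'open',round(s['opening'],1),'j',s['qpos'].round(2))
    d=R.T@(t-p)/10
    if yaw is not None:
        w=(yaw-jy+np.pi/2)%np.pi-np.pi/2
        # desired frame: x=-z world, z=(cos,sin,0) at jy+w ; full rotvec in tool frame
        zz=np.array([np.cos(jy+w),np.sin(jy+w),0]);xx=np.array([0,0,-1.]);D=np.c_[xx,np.cross(zz,xx),zz]
        rv=Q.from_matrix(R.T@D).as_rotvec(); print('rotvec tool',rv.round(3), 'shift in new frame cm',(D.T@(t-p)/10).round(2), 'in old', d.round(2))
    else: print('shift cm',d.round(2))
E
python3 -c "
from mv import *
plan(468,-337.7,160,0)
plan(468,-337.7,160,1.57)"
```

```text
t 2.0 pos [ 204.1 -537.6  231.3] jawyaw -1.208 x [ 0. -0. -1.] F [-0.4 -0.2  0. ] open 85.4 j [-1.32  0.38  0.08  1.27 -0.    1.46]
rotvec tool [-1.208  0.     0.   ] shift in new frame cm [ 7.13 19.99 26.39] in old [ 7.13 31.77 -9.32]
t 2.0 pos [ 204.1 -537.6  231.3] jawyaw -1.208 x [ 0. -0. -1.] F [-0.4 -0.2  0. ] open 85.4 j [-1.32  0.38  0.08  1.27 -0.    1.46]
rotvec tool [0.364 0.    0.   ] shift in new frame cm [  7.13  26.38 -20.01] in old [ 7.13 31.77 -9.32]
```

>>> move_arm --pt "0.3 3.18 -0.93 0 0 0 0" --pt "0.3 3.18 -0.93 0 0 0 0" --pt "0.3 3.18 -0.93 0 0 0 0" --pt "0.3 3.18 -0.93 0 0 0 0" --pt "0.3 3.18 -0.93 0 0 0 0" --pt "0.3 3.18 -0.93 0 0 0 0" --pt "0.3 3.18 -0.93 0 0 0 0" --pt "0.3 3.18 -0.93 0 0 0 0" --pt "0.3 3.18 -0.93 0 0 0 0" --pt "0.3 3.18 -0.93 0 0 0 0"

```text
t: 3.0
tool_pos: [469.4, -336.9, 201.3]
tcp_rot: [0.402, 0.582, -0.402, 0.582]
contact_force: [-0.5, -0.6, -0.3]
opening: 0.3
```

>>> move_arm --pt "0 0 0 -0.134 0 0 0" --pt "0 0 0 -0.134 0 0 0" --pt "0 0 0 -0.134 0 0 0" --pt "0 0 0 -0.134 0 0 0" --pt "0 0 0 -0.134 0 0 0" --pt "0 0 0 -0.134 0 0 0" --pt "0 0 0 -0.134 0 0 0" --pt "0 0 0 -0.134 0 0 0" --pt "0 0 0 -0.136 0 0 0" --pt "0 0 0 0 0 0 0"

```text
t: 4.0
tool_pos: [468.4, -337.8, 201.3]
tcp_rot: [0.0, 0.707, -0.0, 0.707]
contact_force: [0.7, 0.9, 0.1]
opening: -0.1
```

```bash
python3 -c "
from mv import *
plan(468,-337.7,125,0)"
```

```text
t 4.0 pos [ 468.4 -337.8  201.3] jawyaw -0.0 x [ 0. -0. -1.] F [0.7 0.9 0.1] open -0.1 j [-0.73  0.39  0.02  1.2  -0.    0.84]
rotvec tool [-0.  0.  0.] shift in new frame cm [ 7.63  0.01 -0.04] in old [ 7.63  0.01 -0.04]
```

>>> move_arm --pt "3 0 0 0 0 0 0" --pt "3 0 0 0 0 0 0" --pt "1.5 0 0 0 0 0 0" --pt "0 0 0 0 0 0 0"

```text
t: 4.4
tool_pos: [466.7, -336.3, 123.6]
tcp_rot: [0.002, 0.709, 0.0, 0.706]
contact_force: [-0.2, 0.7, -0.2]
opening: 0.1
```

```bash
python3 -c "
from mv import *
plan(z=102)
d=snap('scene','s1.png'); d=snap('top','t1.png')
import cv2
im=cv2.imread('pics/s1.png')[130:260,130:330];cv2.imwrite('pics/s1c.png',cv2.resize(im,None,fx=4,fy=4))"
```

```text
t 4.4 pos [ 466.7 -336.3  123.6] jawyaw -0.003 x [-0.004  0.004 -1.   ] F [-0.2  0.7 -0.2] open 0.1 j [-0.73  0.43 -0.12  1.02 -0.    0.84]
shift cm [ 2.16 -0.01  0.01]
```

View pics/s1c.png

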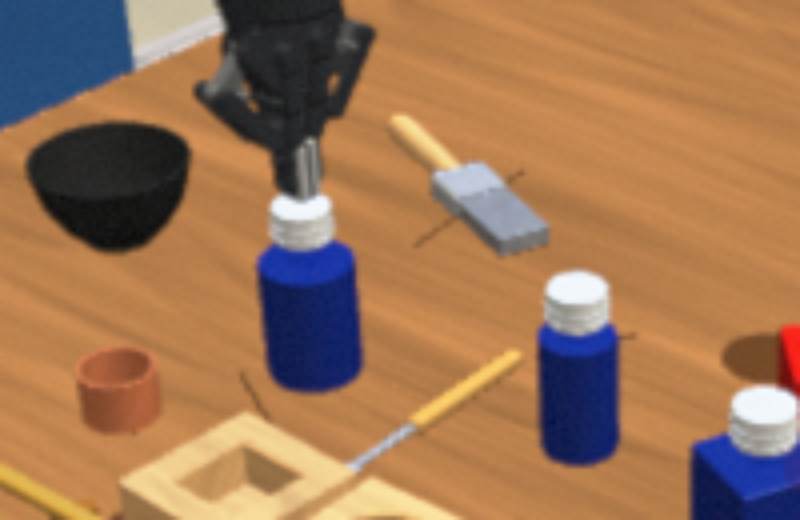

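>>> move_arm --pt "0.4 0 0 0 0 0 0" --pt "0.4 0 0 0 0 0 0" --pt "0.4 0 0 0 0 0 0" --pt "0.4 0 0 0 0 0 0" --pt "0.4 0 0 0 0 0 0" --pt "0 0 0 0 0 0 0"

```text
t: 5.1
tool_pos: [469.0, -338.4, 106.9]
tcp_rot: [-0.0, 0.707, -0.001, 0.708]
contact_force: [1.5, -0.4, 3.0]
opening: 0.2
```

>>> move_arm --pt "0.3 0 0 0 0 0 0" --pt "0.2 0 0 0 0 0 0" --pt "0.1 0 0 0 0 0 0" --pt "0 0 0 0 0 0 0" --pt "0 0 0 0 0 0 0"

```text
t: 5.6
tool_pos: [469.2, -338.5, 102.0]
tcp_rot: [-0.001, 0.706, -0.001, 0.708]
contact_force: [-1.3, 1.2, 10.0]
opening: -0.2
```

>>> move_arm --pt "0.15 0 0 0 0 0 0" --pt "0.15 0 0 0 0 0 0" --pt "0 0 0 0 0 0 0" --pt "0 0 0 0 0 0 0"

```text
t: 6.0
tool_pos: [469.9, -339.1, 101.9]
tcp_rot: [-0.001, 0.706, -0.002, 0.709]
contact_force: [-3.9, 3.9, 24.9]
opening: -0.0
```

>>> move_arm --pt "-0.5 0 0 0 0 0 0" --pt "-2 0 0 0 0 0 0" --pt "-3 0 0 0 0 0 8.5" --pt "-3 0 0 0 0 0 8.5" --pt "0 0 0 0 0 0 8.5" --pt "0 0 0 0 0 0 8.5"

```text
t: 6.6
tool_pos: [468.7, -338.1, 182.6]
tcp_rot: [-0.0, 0.707, -0.0, 0.707]
contact_force: [0.4, -0.1, -0.0]
opening: 58.3
```

```bash
python3 -c "
from mv import *
from fit import *
d=snap('scene','s2.png'); e=snap('top','t2.png')
print(fit_vial([d],'rw',(468,-338,0,2)))
plan(468,-338,39,0)
"
```

```text
(array([ 4.67331882e+02, -3.37379894e+02,  1.55697243e-01,  5.98699530e-03]), [np.float64(31.580063337021077)])
t 6.7 pos [ 467.7 -337.2  180.9] jawyaw -0.0 x [-0.002  0.002 -1.   ] F [0.  0.4 0.9] open 72.3 j [-0.73  0.4  -0.02  1.16 -0.    0.84]
rotvec tool [-0.    -0.002 -0.002] shift in new frame cm [14.19 -0.08  0.03] in old [14.19 -0.1   0.06]
```

View pics/t2.png

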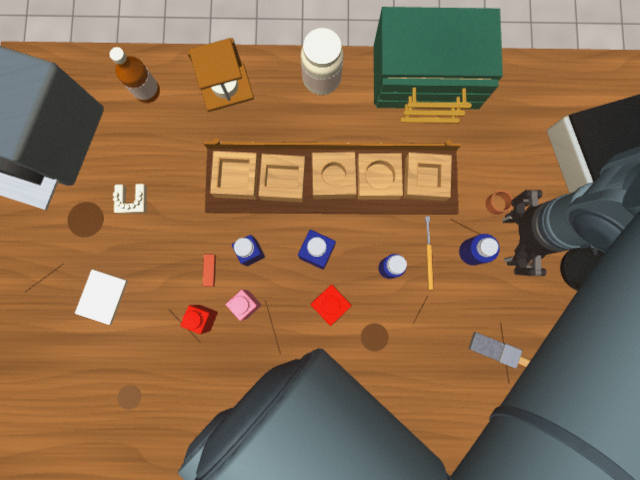

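View pics/s2.png

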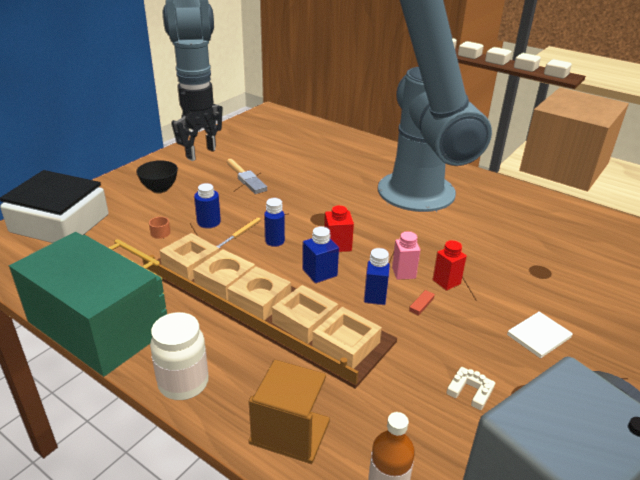

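```bash
python3 -c "
from h import *
import pickle
o=pickle.load(open('d0.pkl','rb'))
T,S=o['top'],o['scene']
print(ray(T,498,203,34),ray(S,159.5,222,34), ray(T,428,253.7,5))"
```

```text
[ 570.71715099 -383.81397734   34.        ] [ 579.87441625 -385.5373539    34.        ] [ 461.75112902 -237.47905487    5.        ]
```

>>> move_arm --pt "3 0 0 0 0 0 8.5" --pt "3 0 0 0 0 0 8.5" --pt "3 0 0 0 0 0 8.5" --pt "2.5 0 0 0 0 0 8.5" --pt "1.5 0 0 0 0 0 8.5" --pt "1.2 0 0 0 0 0 8.5" --pt "0 0 0 0 0 0 8.5"

```text
t: 7.4
tool_pos: [466.5, -336.1, 37.6]
tcp_rot: [0.001, 0.709, 0.001, 0.706]
contact_force: [-0.4, 0.7, -0.0]
opening: 85.0
```

>>> move_arm --pt "0 0 0 0 0 0 3" --pt "0 0 0 0 0 0 3" --pt "0 0 0 0 0 0 3" --pt "0 0 0 0 0 0 3" --pt "0 0 0 0 0 0 3" --pt "0 0 0 0 0 0 3" --pt "0 0 0 0 0 0 3"

```text
t: 8.1
tool_pos: [469.2, -338.7, 41.6]
tcp_rot: [-0.001, 0.706, -0.001, 0.708]
contact_force: [0.9, -0.5, 5.7]
opening: 59.0
```

>>> move_arm --pt "-1 0 0 0 0 0 3" --pt "-2 0 0 0 0 0 3" --pt "-3 0 0 0 0 0 3" --pt "-3 0 0 0 0 0 3" --pt "0 0 0 0 0 0 3" --pt "0 0 0 0 0 0 3"

```text
t: 8.7
tool_pos: [468.6, -337.9, 130.5]
tcp_rot: [-0.0, 0.707, -0.0, 0.707]
contact_force: [-1.0, 0.2, -2.5]
opening: 58.8
```

```bash
python3 -c "
from mv import *
plan(626.2,-126.3,130,0)"
```

```text
t 8.7 pos [ 468.6 -337.9  130.5] jawyaw 0.0 x [ 0.001 -0.001 -1.   ] F [-1.   0.2 -2.5] open 58.8 j [-0.73  0.43 -0.11  1.03  0.    0.84]
rotvec tool [0.    0.001 0.001] shift in new frame cm [ 0.05 21.16 15.76] in old [ 0.05 21.16 15.76]
```

>>> move_arm --pt "0 2.4 1.8 0 0 0 3" --pt "0 2.4 1.8 0 0 0 3" --pt "0 2.4 1.8 0 0 0 3" --pt "0 2.4 1.8 0 0 0 3" --pt "0 2.4 1.8 0 0 0 3" --pt "0 2.4 1.8 0 0 0 3" --pt "0 2.4 1.8 0 0 0 3" --pt "0 2.4 1.8 0 0 0 3" --pt "0 1.96 1.36 0 0 0 3" --pt "0 0 0 0 0 0 3" --pt "0 0 0 0 0 0 3"

```text
t: 9.8
tool_pos: [624.6, -125.5, 128.0]
tcp_rot: [-0.0, 0.709, 0.001, 0.706]
contact_force: [0.1, -0.0, -3.0]
opening: 58.7
```

```bash
python3 -c "
from mv import *
from fit import *
from ov import *
plan(626.2,-126.3,63,0)
d=snap('scene','s3.png'); e=snap('top','t3.png')
overlay(e,[],[('rw',626.2,-126.3,.021)],(300,120,460,240),'o5.png',5)
overlay(d,[],[('rw',626.2,-126.3,.021)],(140,120,340,330),'o6.png',3)
"
```

```text
t 9.8 pos [ 624.6 -125.5  128. ] jawyaw 0.001 x [-0.004  0.001 -1.   ] F [ 0.1 -0.  -3. ] open 58.7 j [-0.3   0.55  0.08  1.11 -0.    1.27]
rotvec tool [ 0.001 -0.004 -0.001] shift in new frame cm [ 6.5  -0.08  0.16] in old [ 6.5  -0.08  0.19]
```

View pics/o5.png

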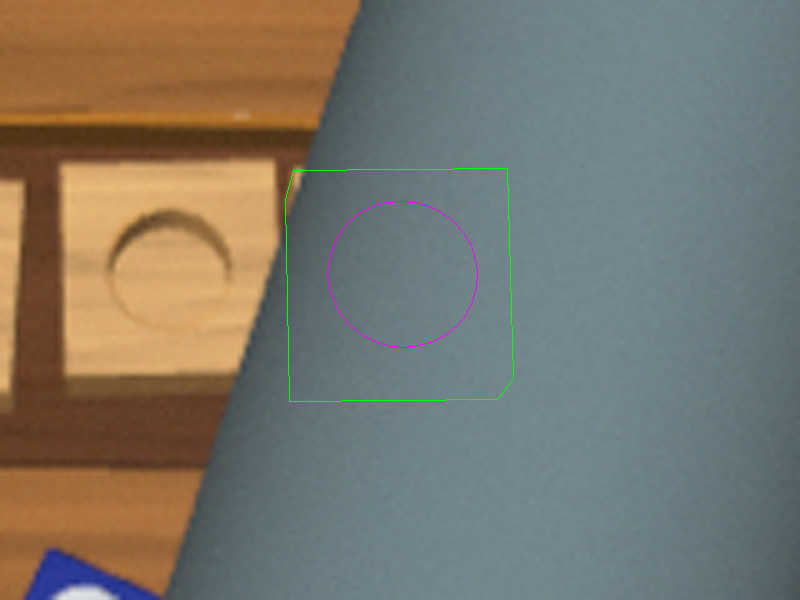

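View pics/o6.png

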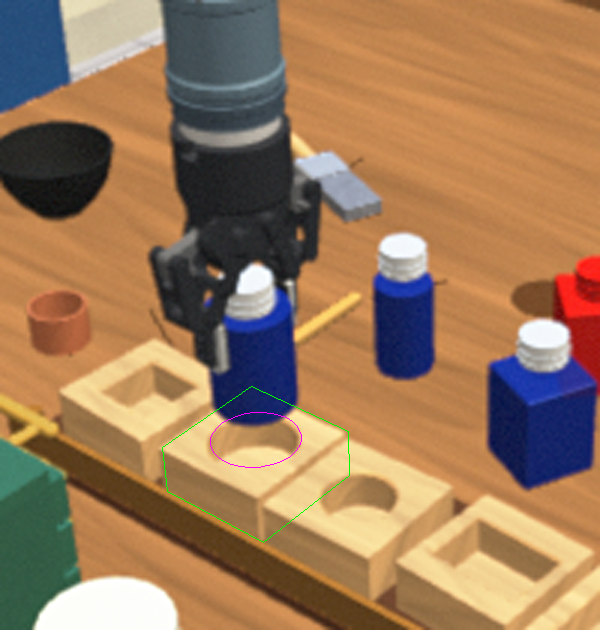

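>>> move_arm --pt "1 0 0 0 0 0 3" --pt "1 0 0 0 0 0 3" --pt "0.7 0 0 0 0 0 3" --pt "0 0 0 0 0 0 3" --pt "0 0 0 0 0 0 3" --pt "0 0 0 0 0 0 3"

```text
t: 10.5
tool_pos: [626.3, -126.3, 103.7]
tcp_rot: [-0.0, 0.707, -0.0, 0.707]
contact_force: [0.7, -0.2, -2.2]
opening: 58.9
```

```bash
python3 -c "
from mv import *
from fit import *
from ov import *
plan(626.2,-126.3,63,0)
d=snap('scene','s4.png')
overlay(d,[],[('rw',626.2,-126.3,.021)],(170,180,300,330),'o7.png',4)
"
```

```text
t 10.5 pos [ 626.3 -126.3  103.7] jawyaw -0.0 x [ 0.001 -0.    -1.   ] F [ 0.7 -0.2 -2.2] open 58.9 j [-0.3   0.56  0.04  1.05 -0.    1.27]
rotvec tool [-0.     0.001  0.   ] shift in new frame cm [ 4.07  0.   -0.01] in old [ 4.07  0.   -0.01]
```

View pics/o7.png

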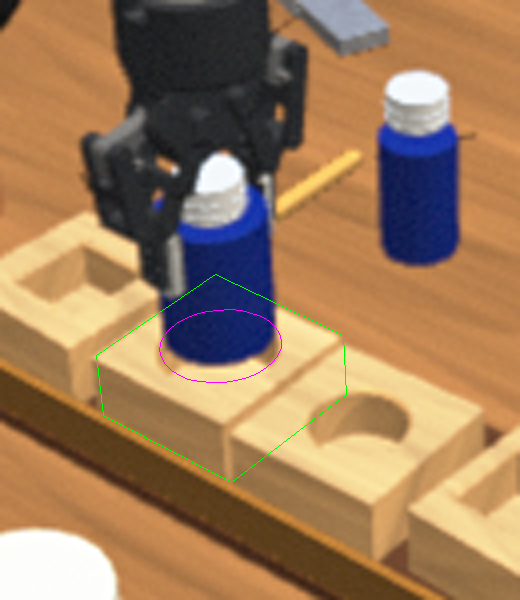

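>>> move_arm --pt "0.5 0 0 0 0 0 3" --pt "0.4 0 0 0 0 0 3" --pt "0.4 0 0 0 0 0 3" --pt "0.3 0 0 0 0 0 3" --pt "0 0 0 0 0 0 3" --pt "0 0 0 0 0 0 3"

```text
t: 11.15
tool_pos: [626.6, -128.5, 91.9]
tcp_rot: [-0.002, 0.706, -0.002, 0.708]
contact_force: [-8.6, -4.1, 21.5]
opening: 58.9
```

>>> move_arm --pt "-0.6 0 0 0 0 0 3" --pt "-0.3 0 0 0 0 0 3" --pt "0 0 0 0 0 0 3" --pt "0 0 0 0 0 0 3" --pt "0 0 0 0 0 0 3"

```text
t: 11.65
tool_pos: [625.6, -125.9, 95.4]
tcp_rot: [0.0, 0.708, 0.0, 0.707]
contact_force: [-0.1, 0.3, -2.5]
opening: 58.9
```

```bash
cat > q.py <<'E'
from mv import *
from fit import *
from ov import *
plan(626.2,-126.3,63,0)
d=snap('scene','s5.png'); import pickle; pickle.dump(d,open('d5.pkl','wb'))
overlay(d,[],[('rw',626.2,-126.3,.021)],(180,200,290,325),'o8.png',5)
E
python3 q.py
```

```text
t 11.65 pos [ 625.6 -125.9   95.4] jawyaw 0.0 x [-0.001  0.    -1.   ] F [-0.1  0.3 -2.5] open 58.9 j [-0.3   0.57  0.03  1.03 -0.    1.27]
rotvec tool [ 0.    -0.001 -0.   ] shift in new frame cm [ 3.24 -0.04  0.06] in old [ 3.24 -0.04  0.07]
```

View pics/o8.png

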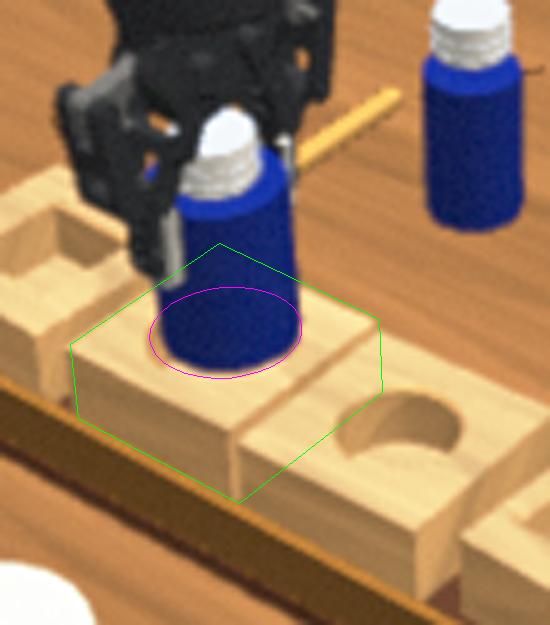

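```bash
cat > q2.py <<'E'
from fit import *
import pickle
d=pickle.load(open('d5.pkl','rb'))
# base edge only: fit lower portion glass silhouette z..z+45 with blue mask below
B0=blue(d)
for z in (52,54,56):
    P0=(626,-126)
    w=(195,235,260,285)
    m=B(B0[w[1]:w[3],w[0]:w[2]])
    # use rows below v=250 only
    def cost(p):
        r=B(render(d,[hull(d,prism(('r',60),p[0],p[1],0,z,z+80))],w)); e=(r-m)**2
        return e[20:].sum()
    r=minimize(cost,P0,method='Nelder-Mead',options=dict(initial_simplex=[[626,-126],[632,-126],[626,-120]]))
    print(z,r.x,r.fun)
# bore ellipse check: fit block in scene by edge? print proj
E
python3 q2.py
```

```text
52 [ 620.2871024  -128.58103314] 21.9336855121109
54 [ 621.94633336 -126.76561658] 22.45923006871162
56 [ 624.14503899 -124.6678605 ] 23.013536394901095
```

>>> move_arm --pt "0.3 0 0 0 0 0 3" --pt "0.2 0 0 0 0 0 3" --pt "0.2 0 0 0 0 0 3" --pt "0 0 0 0 0 0 3" --pt "0 0 0 0 0 0 3"

```text
t: 12.2
tool_pos: [626.2, -126.7, 92.3]
tcp_rot: [-0.001, 0.706, -0.0, 0.708]
contact_force: [-5.6, -0.4, 14.3]
opening: 58.6
```

```bash
python3 -c "
from mv import *
plan(626.2,-126.3,63,0); print(robot.sense()['ft_torque'])"
```

```text
t 12.2 pos [ 626.2 -126.7   92.3] jawyaw 0.0 x [ 0.002 -0.001 -1.   ] F [-5.6 -0.4 14.3] open 58.6 j [-0.3   0.57  0.02  1.02 -0.    1.27]
rotvec tool [0.    0.002 0.001] shift in new frame cm [ 2.93  0.04 -0.  ] in old [ 2.93  0.04 -0.01]
[0.34447883 1.41165289 0.14510382]
```

>>> move_arm --pt "-0.5 0 0 0 0 0 3" --pt "0 0 0.2 0 0 0 3" --pt "0 0 0 0 0 0 3" --pt "0.3 0 0 0 0 0 3" --pt "0.3 0 0 0 0 0 3" --pt "0.2 0 0 0 0 0 3" --pt "0 0 0 0 0 0 3" --pt "0 0 0 0 0 0 3"

```text
t: 13.0
tool_pos: [628.3, -126.9, 92.1]
tcp_rot: [-0.001, 0.706, -0.001, 0.708]
contact_force: [-13.4, 0.4, 31.7]
opening: 58.5
```

```bash
python3 -c "
from mv import *
plan(626.2,-126.3,63,0); print(robot.sense()['ft_torque'])"
```

```text
t 13.0 pos [ 628.3 -126.9   92.1] jawyaw 0.0 x [ 0.004 -0.002 -1.   ] F [-13.4   0.4  31.7] open 58.5 j [-0.3   0.57  0.03  1.02 -0.    1.27]
rotvec tool [0.    0.004 0.002] shift in new frame cm [ 2.91  0.06 -0.21] in old [ 2.91  0.07 -0.22]
[0.77586384 2.54380495 0.2310613 ]
```

>>> move_arm --pt "-0.8 0 0 0 0 0 3" --pt "0 -0.2 -0.1 0 0 0 3" --pt "0 0 0 0 0 0 3" --pt "0.3 0 0 0 0 0 3" --pt "0.3 0 0 0 0 0 3" --pt "0.2 0 0 0 0 0 3" --pt "0 0 0 0 0 0 3" --pt "0 0 0 0 0 0 3"

```text
t: 13.8
tool_pos: [627.2, -131.2, 90.2]
tcp_rot: [-0.002, 0.706, -0.003, 0.708]
contact_force: [-10.8, -5.5, 23.5]
opening: 59.4
```

```bash
python3 -c "
from mv import *
plan(626.2,-126.3,63,0); print(robot.sense()['ft_torque'])"
```

```text
t 13.8 pos [ 627.2 -131.2   90.2] jawyaw -0.001 x [ 0.002 -0.006 -1.   ] F [-10.8  -5.5  23.5] open 59.4 j [-0.3   0.58  0.03  1.02 -0.01  1.27]
rotvec tool [-0.001  0.002  0.006] shift in new frame cm [ 2.72  0.49 -0.1 ] in old [ 2.71  0.5  -0.1 ]
[-0.58584996  2.15312917  0.20785552]
```

>>> move_arm --pt "-1 0 0 0 0 0 3" --pt "-0.5 0 0 0 0 0 3" --pt "0 0 0 0 0 0 3" --pt "0 0 0 0 0 0 3" --pt "0 0 0 0 0 0 3"

```text
t: 14.3
tool_pos: [626.4, -127.8, 100.1]
tcp_rot: [0.0, 0.708, 0.0, 0.706]
contact_force: [-0.0, 0.8, -2.7]
opening: 58.6
```

```bash
cat > q.py <<'E'
from mv import *
from fit import *
from ov import *
plan(626.2,-126.3,63,0);print(robot.sense()['ft_torque'])
d=snap('scene','s6.png'); import pickle; pickle.dump(d,open('d5.pkl','wb'))
overlay(d,[],[('rw',626.2,-126.3,.021),('rs',627.4,-27.7,.034)],(180,180,300,325),'o9.png',5)
E
python3 q.py
```

```text
t 14.3 pos [ 626.4 -127.8  100.1] jawyaw 0.0 x [-0.002  0.001 -1.   ] F [-0.   0.8 -2.7] open 58.6 j [-0.3   0.57  0.04  1.05  0.    1.27]
rotvec tool [ 0.    -0.002 -0.001] shift in new frame cm [ 3.71  0.15 -0.02] in old [ 3.71  0.15 -0.02]
[-0.01951582  0.08369406 -0.04659649]
```

View pics/o9.png

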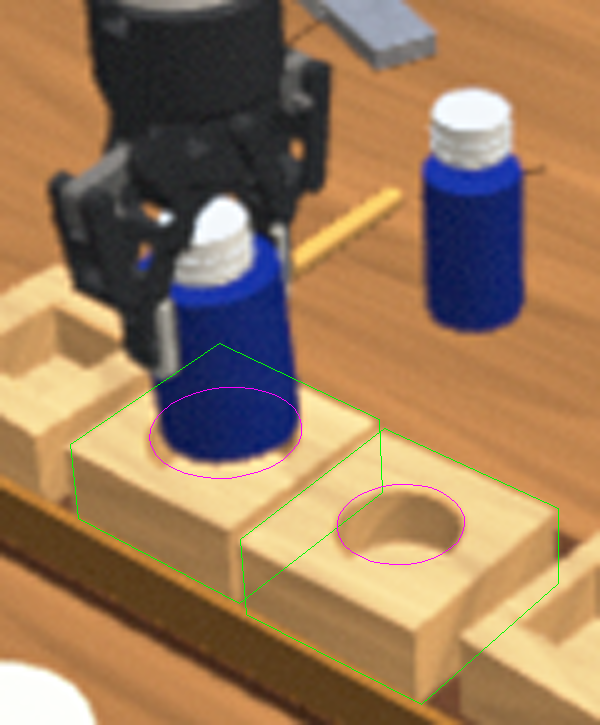

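```bash
cat > q2.py <<'E'
from fit import *
import pickle
d=pickle.load(open('d5.pkl','rb'))
d=dict(d); d['image']=cv2.cvtColor(cv2.imread('pics/s4.png'),cv2.COLOR_BGR2RGB)
B0=blue(d); print(proj(d,[626,-126,62]),d['rotation'])
for z in (60,62,64):
    w=(200,225,252,282)
    m=B(B0[w[1]:w[3],w[0]:w[2]])
    def cost(p):
        r=B(render(d,[hull(d,prism(('r',60),p[0],p[1],0,z,z+80))],w)); e=(r-m)**2
        return e[22:].sum()
    r=minimize(cost,(626,-126),method='Nelder-Mead',options=dict(initial_simplex=[[626,-126],[632,-126],[626,-120]]))
    print(z,r.x,r.fun)
# scene-fit of block outlines via gradients: score outline edge strength over offsets
g=cv2.cvtColor(pickle.load(open('d0.pkl','rb'))['scene']['image'],cv2.COLOR_RGB2GRAY).astype(np.float32)
g=cv2.GaussianBlur(g,(0,0),0.8);G=np.hypot(cv2.Sobel(g,cv2.CV_32F,1,0),cv2.Sobel(g,cv2.CV_32F,0,1))
def score(k,x,y,yaw):
    s=0
    sz=(SZ[k][0],)+tuple(v+4 for v in SZ[k][1:])
    for h in (prism(('b',92,92),x,y,yaw,52,52)[:4],prism(sz,x,y,yaw,52,52)):
        n=len(h)//2 if len(h)>4 else 4; P=h[:n]
        for a,b in zip(P,np.roll(P,-1,0)):
            for t in np.linspace(0,1,max(2,int(200/n)),endpoint=False):
                u,v=proj(d,a+(b-a)*t); s+=cv2.getRectSubPix(G,(1,1),(float(u),float(v)))[0,0]
    return s
for k,x,y,yaw in [('sw',625.5,186.4,-.031),('ob',619.8,83.9,-.052),('rs',627.4,-27.7,.034),('rw',626.2,-126.3,.021),('ss',627,-231.2,-.05)]:
    b=max((score(k,x+i,y+j,yaw),i,j) for i in range(-5,6) for j in range(-5,6)); print(k,b, score(k,x,y,yaw))
E
python3 q2.py
```

```text
[224.50040006 261.98698186] [ 0.39380249  0.79371038 -0.40949947 -0.21737898]
60 [ 621.42985952 -129.16172916] 53.722797283992115
62 [ 623.29614592 -127.232548  ] 54.53036354153227
64 [ 624.83778381 -125.69176483] 55.5297070862458
sw (np.float32(63444.51), 2, 1) 55249.055
ob (np.float32(62654.805), 3, 0) 53780.516
rs (np.float32(59897.47), 3, 1) 51464.406
rw (np.float32(61984.973), 3, 1) 51424.918
ss (np.float32(65760.53), 3, 1) 54764.688
```

>>> move_arm --pt "-2 0 0 0 0 0 3" --pt "-1 -2.3 -1.8 0 0 0 3" --pt "0 -2.3 -1.8 0 0 0 3" --pt "0 -2.3 -1.8 0 0 0 3" --pt "0 -2.3 -1.8 0 0 0 3" --pt "0 -2.3 -1.8 0 0 0 3" --pt "0 -2.3 -1.8 0 0 0 3" --pt "0 -2.3 -1.8 0 0 0 3" --pt "0 -2.2 -1.7 0 0 0 3" --pt "0 -1.5 -1 0 0 0 3" --pt "0 0 0 0 0 0 3" --pt "0 0 0 0 0 0 3"

```text
t: 15.55
tool_pos: [473.9, -326.0, 131.0]
tcp_rot: [0.001, 0.707, 0.0, 0.707]
contact_force: [0.4, 0.0, -2.2]
opening: 58.4
```

>>> move_arm --pt "3 0 0 0 0 0 3" --pt "3 0 0 0 0 0 3" --pt "1.4 0 0 0 0 0 3" --pt "0.5 0 0 0 0 0 3" --pt "0 0 0 0 0 0 3" --pt "0 0 0 0 0 0 3"

```text
t: 16.15
tool_pos: [475.0, -326.4, 53.3]
tcp_rot: [-0.001, 0.707, -0.0, 0.708]
contact_force: [0.2, -0.2, -2.5]
opening: 58.7
```

>>> move_arm --pt "0.4 0 0 0 0 0 3" --pt "0.3 0 0 0 0 0 3" --pt "0.3 0 0 0 0 0 3" --pt "0.2 0 0 0 0 0 3" --pt "0.2 0 0 0 0 0 3" --pt "0.2 0 0 0 0 0 3" --pt "0 0 0 0 0 0 3" --pt "0 0 0 0 0 0 3"

```text
t: 16.95
tool_pos: [474.4, -326.2, 42.1]
tcp_rot: [-0.001, 0.706, -0.001, 0.708]
contact_force: [-10.5, 10.9, 38.7]
opening: 58.8
```

```bash
python3 -c "
from h import *
d=snap('scene','s7.png')
import cv2
im=cv2.imread('pics/s7.png')[110:260,130:330];cv2.imwrite('pics/s7c.png',cv2.resize(im,None,fx=4,fy=4)); print(robot.sense()['ft_torque'])"
```

```text
[ 1.84523976  2.45227531 -0.17950203]
```

View pics/s7c.png

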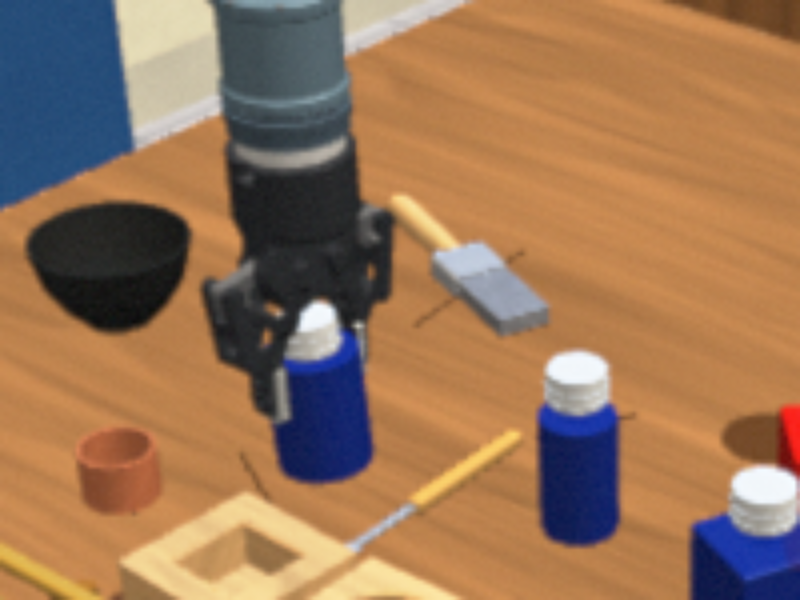

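>>> move_arm --pt "-0.4 0 0 0 0 0 3" --pt "0 0 0 0 0 0 8.5" --pt "0 0 0 0 0 0 8.5" --pt "0 0 0 0 0 0 8.5" --pt "-2 0 0 0 0 0 8.5" --pt "-4 0 0 0 0 0 8.5" --pt "-4 0 0 0 0 0 8.5" --pt "-4 0 0 0 0 0 8.5" --pt "0 0 0 0 0 0 8.5" --pt "0 0 0 0 0 0 8.5" --pt "0 0 0 0 0 0 8.5"

```text
t: 18.1
tool_pos: [473.3, -325.6, 178.7]
tcp_rot: [0.001, 0.708, 0.001, 0.706]
contact_force: [1.0, 0.8, 0.2]
opening: 84.8
```

```bash
cat > q3.py <<'E'
from mv import *
from fit import *
from ov import *
import pickle
plan(468,-338,39,0)
d=snap('scene','s8.png'); e=snap('top','t8.png'); pickle.dump((d,e),open('d8.pkl','wb'))
for n,ds in (('S',[d]),('T',[e]),('B',[d,e])): 
    x,c=fit_vial(ds,'rw',(474,-326,0,1)); print(n,x.round(1),np.round(c,1))
overlay(e,[('rw',(474,-326,0,0))],[],(400,190,560,310),'o10.png',5)
overlay(d,[('rw',(474,-326,0,0))],[],(170,160,300,260),'o11.png',6)
E
python3 q3.py
```

```text
t 18.1 pos [ 473.3 -325.6  178.7] jawyaw -0.0 x [-0.002  0.002 -1.   ] F [1.  0.8 0.2] open 84.8 j [-0.71  0.4  -0.03  1.15 -0.    0.86]
rotvec tool [-0.    -0.002 -0.002] shift in new frame cm [13.97 -1.24 -0.53] in old [13.97 -1.26 -0.5 ]
S [ 475.7 -320.1   -0.    -0. ] [32.9]
T [ 4.753e+02 -3.194e+02  1.000e-01  5.300e+00] [128.4]
B [ 4.754e+02 -3.197e+02  1.000e-01 -0.000e+00] [ 34.  128.8]
```

View pics/o10.png

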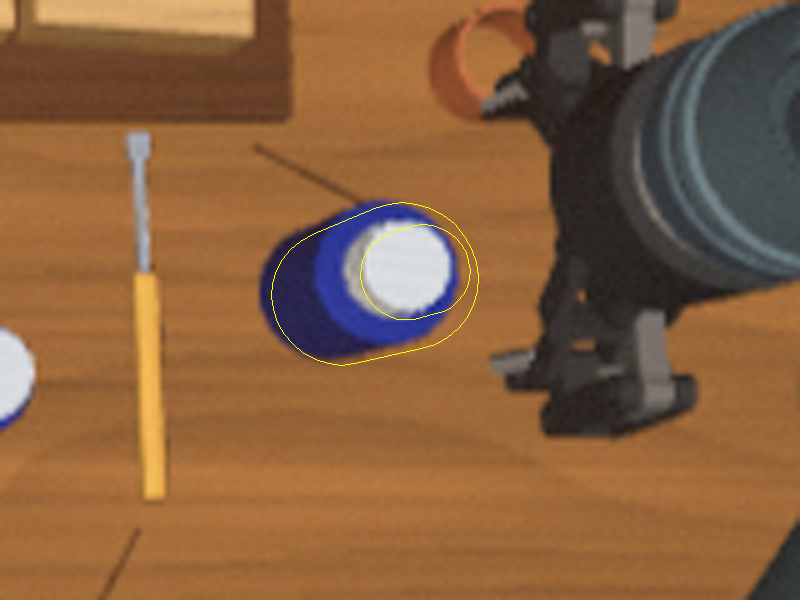

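View pics/o11.png

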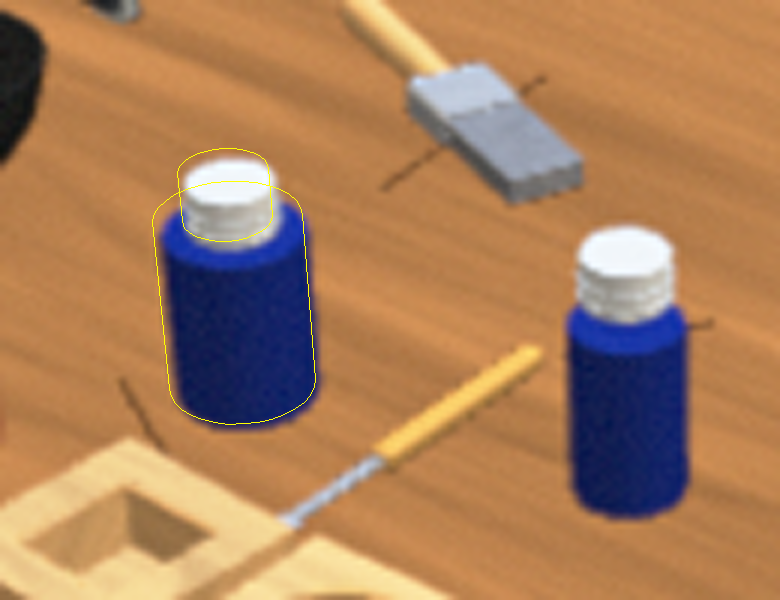

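```bash
cat > q4.py <<'E'
from fit import *
import pickle
o=pickle.load(open('d0.pkl','rb'))
from scipy.optimize import minimize
for nm in('top','scene'):
  d=o[nm]
  g=cv2.cvtColor(d['image'],cv2.COLOR_RGB2GRAY).astype(np.float32)
  g=cv2.GaussianBlur(g,(0,0),1.0);G=np.hypot(cv2.Sobel(g,cv2.CV_32F,1,0),cv2.Sobel(g,cv2.CV_32F,0,1))
  def pts(s,n=240):
    r=ring(s); 
    out=[]
    for a,b in zip(r,np.roll(r,-1,0)):
        t=np.linspace(0.03,.97,max(1,n//len(r)))[:,None]; out.append(a+(b-a)*t)
    return np.vstack(out)
  def score(s,z,x,y,yaw):
    P=pts(s);c,q=np.cos(yaw),np.sin(yaw);P=P@np.array([[c,q],[-q,c]])+[x,y]
    uv=np.array([proj(d,[a,b,z]) for a,b in P],np.float32)
    return -cv2.remap(G,uv[:,0].reshape(-1,1),uv[:,1].reshape(-1,1),cv2.INTER_LINEAR).mean()
  for k,x,y,yaw in [('sw',625.5,186.4,-.031),('ob',619.8,83.9,-.052),('rs',627.4,-27.7,.034),('rw',626.2,-126.3,.021),('ss',627,-231.2,-.05)]:
    sb=(SZ[k][0],)+tuple(v+4 for v in SZ[k][1:])
    for lab,fn in (('outer',lambda p:score(('b',92,92),52,*p)),('bore',lambda p:score(sb,52,*p))):
      s0=np.array([x+(2 if nm=='scene' else 0),y,yaw]);r=minimize(fn,s0,method='Nelder-Mead',options=dict(initial_simplex=[s0,s0+[3,0,0],s0+[0,3,0],s0+[0,0,.04]]))
      print(nm,k,lab,r.x.round(3),round(r.fun))
E
python3 q4.py
```

```text
top sw outer [ 6.25738e+02  1.87243e+02 -3.20000e-02] -244
top sw bore [ 6.25407e+02  1.87560e+02 -3.00000e-02] -118
top ob outer [ 6.20472e+02  8.39360e+01 -4.50000e-02] -229
top ob bore [ 6.2005e+02  8.4892e+01 -5.8000e-02] -91
top rs outer [ 6.27784e+02 -2.72390e+01  1.40000e-02] -220
top rs bore [ 6.27919e+02 -2.73510e+01  8.20000e-02] -85
top rw outer [ 6.26888e+02 -1.26017e+02  1.40000e-02] -218
top rw bore [ 6.26617e+02 -1.26461e+02  3.00000e-02] -85
top ss outer [ 6.27603e+02 -2.31059e+02 -5.40000e-02] -210
top ss bore [ 6.26850e+02 -2.31567e+02 -2.90000e-02] -100
scene sw outer [ 6.27172e+02  1.86667e+02 -3.50000e-02] -169
scene sw bore [ 6.28829e+02  1.87629e+02 -4.10000e-02] -127
scene ob outer [ 6.22035e+02  8.38030e+01 -4.50000e-02] -171
scene ob bore [ 6.23581e+02  8.49350e+01 -4.90000e-02] -122
scene rs outer [ 6.29607e+02 -2.69070e+01  3.40000e-02] -146
scene rs bore [ 6.31095e+02 -2.55680e+01  8.80000e-02] -135
scene rw outer [ 6.29014e+02 -1.26722e+02  2.40000e-02] -165
scene rw bore [ 6.30000e+02 -1.24489e+02 -3.40000e-02] -125
scene ss outer [ 6.29618e+02 -2.30548e+02 -4.60000e-02] -171
scene ss bore [ 6.30265e+02 -2.28657e+02 -3.50000e-02] -132
```

>>> move_arm --pt "0 0.6 0.1 0 0 0 8.5" --pt "0 0 0 0 0 0 8.5" --pt "0 0 0 0 0 0 8.5" --pt "0 0 0 0 0 0 8.5"

```text
t: 18.6
tool_pos: [475.0, -320.1, 180.2]
tcp_rot: [-0.0, 0.707, 0.0, 0.707]
contact_force: [0.3, 0.4, -0.2]
opening: 85.0
```

```bash
python3 -c "
from mv import *
plan(475.4,-319.7,40,0)"
```

```text
t 18.6 pos [ 475.  -320.1  180.2] jawyaw 0.0 x [-0.  0. -1.] F [ 0.3  0.4 -0.2] open 85.0 j [-0.7   0.39 -0.03  1.15 -0.    0.87]
rotvec tool [ 0. -0. -0.] shift in new frame cm [14.02  0.04  0.04] in old [14.02  0.04  0.05]
```

>>> move_arm --pt "3 0 0 0 0 0 8.5" --pt "3 0 0 0 0 0 8.5" --pt "3 0 0 0 0 0 8.5" --pt "2.5 0 0 0 0 0 8.5" --pt "1.5 0 0 0 0 0 8.5" --pt "1.0 0 0 0 0 0 8.5" --pt "0 0 0 0 0 0 8.5" --pt "0 0 0 0 0 0 8.5" --pt "0 0 0 0 0 0 8.5"

```text
t: 19.5
tool_pos: [475.8, -321.0, 41.5]
tcp_rot: [-0.001, 0.706, -0.001, 0.708]
contact_force: [-0.8, -0.0, -0.0]
opening: 85.2
```

>>> move_arm --pt "0 0 0 0 0 0 6.5" --pt "0 0 0 0 0 0 6" --pt "0 0 0 0 0 0 5" --pt "0 0 0 0 0 0 4" --pt "0 0 0 0 0 0 3" --pt "0 0 0 0 0 0 3" --pt "0 0 0 0 0 0 3" --pt "0 0 0 0 0 0 3"

```text
t: 20.3
tool_pos: [475.3, -320.8, 41.4]
tcp_rot: [-0.001, 0.707, -0.001, 0.707]
contact_force: [-2.3, 0.9, 6.3]
opening: 58.7
```

>>> move_arm --pt "-1 0 0 0 0 0 3" --pt "-2 0 0 0 0 0 3" --pt "-3 0 0 0 0 0 3" --pt "-3 0 0 0 0 0 3" --pt "0 0 0 0 0 0 3" --pt "0 0 0 0 0 0 3" --pt "0 0 0 0 0 0 3" --pt "0 0 0 0 0 0 3"

```text
t: 21.1
tool_pos: [473.8, -319.2, 128.5]
tcp_rot: [0.001, 0.708, 0.001, 0.706]
contact_force: [0.2, -0.1, -2.8]
opening: 59.0
```

```bash
cat > hold.py <<'E'
from mv import *
from fit import *
from ov import *
import pickle,sys
def hold(kind,off,fn,yaw=0,dy=0):
    s,R=st(); p=s['tool_pos']; d=snap('scene',fn); z=p[2]-off
    print('F',s['contact_force'].round(1),'M',s['ft_torque'].round(2))
    x,y=p[0],p[1]
    overlay2(d,kind,(x,y,yaw,0),z,fn)
def overlay2(d,kind,p,z,fn):
    H=vial_hulls(d,kind,p,z); A=np.vstack(H).mean(0).astype(int); x0,y0=max(0,A[0]-50),max(0,A[1]-50)
    im=cv2.resize(cv2.cvtColor(d['image'],cv2.COLOR_RGB2BGR)[y0:y0+105,x0:x0+100],None,fx=5.5,fy=5.5,interpolation=cv2.INTER_CUBIC)
    for h in H: cv2.polylines(im,[np.round((h+.5-[x0,y0])*5.5).astype(int)],True,(0,255,255),1)
    cv2.imwrite('pics/h_'+fn,im)
E
python3 -c "
from hold import *
plan(628.2,-126.1,130,0)
hold('rw',41,'s9.png')"
```

```text
t 21.1 pos [ 473.8 -319.2  128.5] jawyaw -0.0 x [-0.003  0.002 -1.   ] F [ 0.2 -0.1 -2.8] open 59.0 j [-0.7   0.42 -0.12  1.03 -0.    0.87]
rotvec tool [-0.    -0.003 -0.002] shift in new frame cm [-0.15 19.31 15.44] in old [-0.15 19.31 15.44]
F [ 0.2 -0.1 -2.8] M [ 0.01 -0.02 -0.04]
```

View pics/h_s9.png

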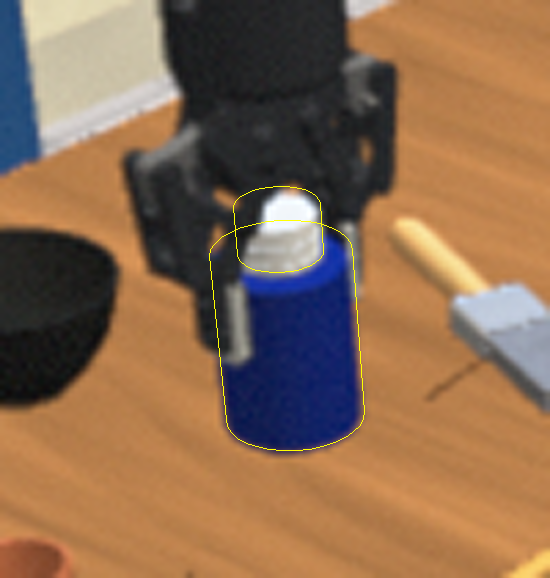

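>>> move_arm --pt "0 2.4 1.9 0 0 0 3" --pt "0 2.4 1.9 0 0 0 3" --pt "0 2.4 1.9 0 0 0 3" --pt "0 2.4 1.9 0 0 0 3" --pt "0 2.4 1.9 0 0 0 3" --pt "0 2.4 1.9 0 0 0 3" --pt "0 2.4 1.9 0 0 0 3" --pt "0 1.6 1.2 0 0 0 3" --pt "0 1.0 0.8 0 0 0 3" --pt "0 0 0 0 0 0 3" --pt "0 0 0 0 0 0 3" --pt "0 0 0 0 0 0 3"

```text
t: 22.35
tool_pos: [627.2, -127.2, 130.1]
tcp_rot: [0.0, 0.707, -0.001, 0.707]
contact_force: [-0.2, -1.4, -2.6]
opening: 58.7
```

>>> move_arm --pt "1 0 0 0 0 0 3" --pt "1 0 0 0 0 0 3" --pt "0.7 0 0 0 0 0 3" --pt "0.4 0 0 0 0 0 3" --pt "0 0 0 0 0 0 3" --pt "0 0 0 0 0 0 3" --pt "0 0 0 0 0 0 3"

```text
t: 23.05
tool_pos: [628.4, -126.3, 99.8]
tcp_rot: [-0.0, 0.707, -0.0, 0.707]
contact_force: [1.2, -0.2, -2.6]
opening: 58.9
```

```bash
python3 -c "
from hold import *
plan(628.2,-126.1,63,0)
hold('rw',41,'s10.png')"
```

```text
t 23.05 pos [ 628.4 -126.3   99.8] jawyaw 0.0 x [ 0.001 -0.    -1.   ] F [ 1.2 -0.2 -2.6] open 58.9 j [-0.3   0.57  0.04  1.04 -0.    1.27]
rotvec tool [0.    0.001 0.   ] shift in new frame cm [ 3.68  0.02 -0.02] in old [ 3.68  0.02 -0.02]
F [ 1.2 -0.2 -2.6] M [-0.02  0.04  0.05]
```

View pics/h_s10.png

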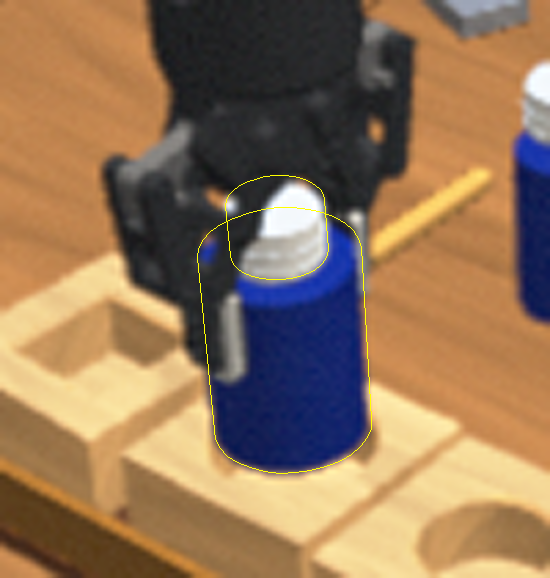

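>>> move_arm --pt "0.3 0 0 0 0 0 3" --pt "0.3 0 0 0 0 0 3" --pt "0.3 0 0 0 0 0 3" --pt "0.3 0 0 0 0 0 3" --pt "0 0 0 0 0 0 3" --pt "0 0 0 0 0 0 3"

```text
t: 23.7
tool_pos: [627.6, -126.4, 86.9]
tcp_rot: [-0.0, 0.707, -0.0, 0.707]
contact_force: [-0.9, -1.8, -1.7]
opening: 58.7
```

```bash
python3 -c "
from hold import *
plan(628.2,-126.1,63,0)
hold('rw',41,'s11.png')"
```

```text
t 23.7 pos [ 627.6 -126.4   86.9] jawyaw -0.0 x [-0.001 -0.    -1.   ] F [-0.9 -1.8 -1.7] open 58.7 j [-0.3   0.58  0.03  1.02 -0.    1.27]
rotvec tool [-0.    -0.001  0.   ] shift in new frame cm [2.39 0.03 0.06] in old [2.39 0.03 0.06]
F [-0.9 -1.8 -1.7] M [-0.26  0.26 -0.05]
```

In the bore. Continue down.

>>> move_arm --pt "0.4 0 0 0 0 0 3" --pt "0.4 0 0 0 0 0 3" --pt "0.4 0 0 0 0 0 3" --pt "0.4 0 0 0 0 0 3" --pt "0.3 0 0 0 0 0 3" --pt "0.3 0 0 0 0 0 3" --pt "0 0 0 0 0 0 3" --pt "0 0 0 0 0 0 3"

```text
t: 24.55
tool_pos: [627.6, -126.3, 64.6]
tcp_rot: [-0.0, 0.707, -0.0, 0.707]
contact_force: [-1.7, -3.1, -5.3]
opening: 58.9
```

>>> move_arm --pt "0.2 0 0 0 0 0 3" --pt "0.2 0 0 0 0 0 3" --pt "0 0 0 0 0 0 3" --pt "0 0 0 0 0 0 3"

```text
t: 24.95
tool_pos: [627.7, -126.5, 63.4]
tcp_rot: [-0.0, 0.707, -0.0, 0.707]
contact_force: [-7.7, -2.4, 10.0]
opening: 58.7
```

>>> move_arm --pt "-0.1 0 0 0 0 0 8.5" --pt "0 0 0 0 0 0 8.5" --pt "0 0 0 0 0 0 8.5" --pt "-2 0 0 0 0 0 8.5" --pt "-4 0 0 0 0 0 8.5" --pt "-4 0 0 0 0 0 8.5" --pt "-4 0 0 0 0 0 4" --pt "0 0 -3 0 0 0 0" --pt "0 0 -4 0 0 0 0" --pt "0 0 -4 0 0 0 0" --pt "0 0 -3 0 0 0 0" --pt "0 0 0 0 0 0 0"

```text
t: 26.15
tool_pos: [484.1, -125.1, 202.1]
tcp_rot: [0.001, 0.708, 0.0, 0.706]
contact_force: [1.2, 0.4, 0.4]
opening: 0.2
```

```bash
cat > look.py <<'E'
from mv import *
from fit import *
from ov import *
import pickle,sys
def look(tag,vials,stood):
    plan(); d=snap('scene',tag+'s.png'); e=snap('top',tag+'t.png'); pickle.dump((d,e),open('dl.pkl','wb'))
    for k,p in vials:
        for n,ds in (('S',[d]),('T',[e]),('B',[d,e])):
            x,c=fit_vial(ds,k,p); print(k,n,x.round(2),np.round(c,1))
    for k,p in stood:
        for n,ds in (('S',[d]),('T',[e])):
            x,c=fit_vial(ds,k,p,z=22,marg=5); print('stood',k,n,x.round(2),np.round(c,1))
E
python3 -c "
from look import *
look('l1',[('rs',(431,-153,0,6)),('ss',(461,150,.5,12)),('sw',(464,7,1.1,9))],[('rw',(628,-126,0,0))])
overlay(dict(pickle.load(open('dl.pkl','rb'))[0]),[],[],(150,150,400,330),'l1c.png',3)"
```

```text
t 26.15 pos [ 484.1 -125.1  202.1] jawyaw -0.001 x [-0.003  0.002 -1.   ] F [1.2 0.4 0.4] open 0.2 j [-0.38  0.24 -0.19  1.15  0.    1.19]
shift cm [0. 0. 0.]
rs S [ 4.2793e+02 -1.5454e+02  4.0000e-02  4.4600e+00] [23.8]
rs T [ 427.32 -179.81    0.47    0.53] [1109.1]
rs B [ 415.29 -166.05    0.47   -0.54] [  82.1 1146.3]
ss S [456.3  147.23   0.49  10.7 ] [23.2]
ss T [463.33 154.2    0.6    5.13] [106.3]
ss B [461.48 150.78   0.48  14.63] [ 42.9 123.8]
sw S [462.37   4.86   0.97   8.17] [41.8]
sw T [464.26   7.76   1.16   8.14] [42.4]
sw B [463.75   6.83   1.05  10.27] [53.3 54.5]
stood rw S [ 608.63 -146.47    0.71  -11.14] [148.8]
stood rw T [ 6.3099e+02 -1.2623e+02  1.3000e-01  2.5300e+00] [204.2]
```

View pics/l1c.png

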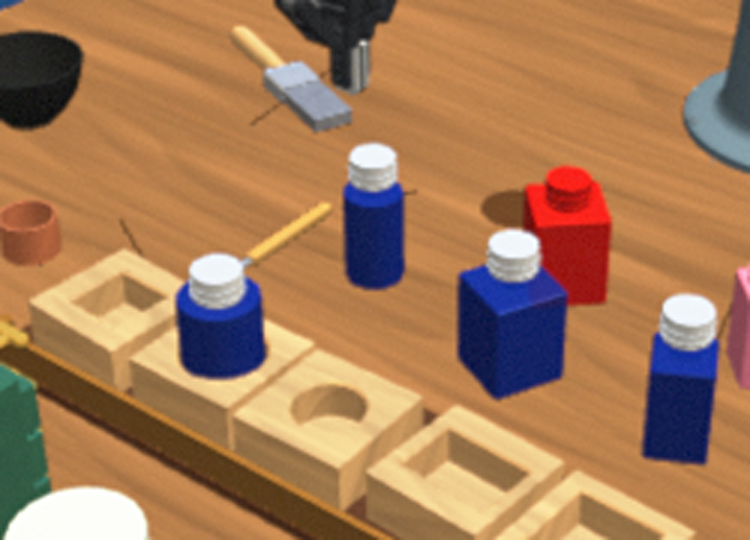

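View pics/l1t.png

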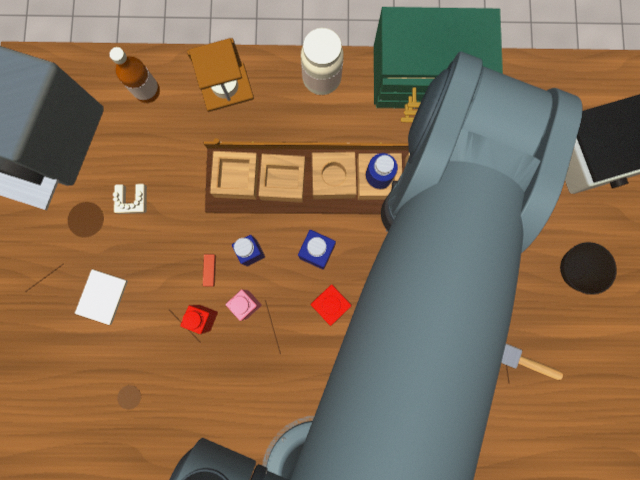

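>>> move_arm --pt "0 -1.4 -2.7 0 0 0 0" --pt "0 -1.4 -2.7 0 0 0 0" --pt "3 0 0 0 0 0 0" --pt "3 0 0 0 0 0 0" --pt "1.5 0 0 0 0 0 0" --pt "0 0 0 0 0 0 0" --pt "0 0 0 0 0 0 0"

```text
t: 26.95
tool_pos: [435.2, -154.5, 127.6]
tcp_rot: [-0.0, 0.707, 0.0, 0.707]
contact_force: [-0.4, -0.1, 1.2]
opening: 0.0
```

>>> move_arm --pt "0.3 0 0 0 0 0 0" --pt "0.3 0 0 0 0 0 0" --pt "0.3 0 0 0 0 0 0" --pt "0.2 0 0 0 0 0 0" --pt "0.2 0 0 0 0 0 0" --pt "0 0 0 0 0 0 0" --pt "0 0 0 0 0 0 0"

```text
t: 27.65
tool_pos: [433.9, -154.2, 114.3]
tcp_rot: [-0.0, 0.707, -0.0, 0.707]
contact_force: [0.5, -0.3, 0.5]
opening: 0.1
```

>>> move_arm --pt "0 0 -0.4 0 0 0 0" --pt "0.4 0 0 0 0 0 0" --pt "0.3 0 0 0 0 0 0" --pt "0.2 0 0 0 0 0 0" --pt "0 0 0 0 0 0 0" --pt "0 0 0 0 0 0 0"

```text
t: 28.25
tool_pos: [429.9, -154.3, 105.3]
tcp_rot: [-0.0, 0.707, -0.0, 0.707]
contact_force: [-1.2, -0.3, 2.5]
opening: 0.2
```

>>> move_arm --pt "0.3 0 0 0 0 0 0" --pt "0.2 0 0 0 0 0 0" --pt "0 0 0 0 0 0 0" --pt "0 0 0 0 0 0 0" --pt "0 0 0 0 0 0 0"

```text
t: 28.75
tool_pos: [431.0, -154.8, 102.0]
tcp_rot: [-0.001, 0.706, -0.001, 0.708]
contact_force: [-3.9, 1.5, 15.4]
opening: -0.0
```

>>> move_arm --pt "-0.6 0 0 0 0 0 0" --pt "-2 0 0 0 0 0 0" --pt "-3 0 0 0 0 0 8.5" --pt "-3 0 0 0 0 0 8.5" --pt "0 0 0 0 0 0 8.5" --pt "0 0 0 0 0 0 8.5" --pt "0 0 0 0 0 0 8.5" --pt "0 0 0 0 0 0 8.5"

```text
t: 29.55
tool_pos: [429.0, -153.7, 184.9]
tcp_rot: [0.0, 0.708, 0.0, 0.706]
contact_force: [0.2, -0.1, 0.2]
opening: 84.8
```

```bash
python3 -c "
from look import *
look('l2',[('rs',(430,-153.5,0,2))],[])
plan(430,-153.7,40,0)
overlay(pickle.load(open('dl.pkl','rb'))[0],[('rs',(430,-153.7,0,0))],[],(200,160,360,280),'l2c.png',5)"
```

```text
t 29.55 pos [ 429.  -153.7  184.9] jawyaw 0.0 x [-0.002  0.001 -1.   ] F [ 0.2 -0.1  0.2] open 84.8 j [-0.48  0.16 -0.33  1.08 -0.    1.09]
shift cm [0. 0. 0.]
rs S [ 4.2924e+02 -1.5269e+02  4.0000e-02 -1.0000e-02] [26.9]
rs T [ 4.2955e+02 -1.4897e+02  1.0000e-01  3.7400e+00] [86.9]
rs B [ 4.3046e+02 -1.5172e+02 -1.8000e-01  2.0000e-02] [28.2 92.4]
t 29.65 pos [ 429.3 -153.8  185.2] jawyaw 0.0 x [-0.002  0.001 -1.   ] F [ 0.4  0.3 -0.6] open 85.0 j [-0.48  0.16 -0.33  1.08 -0.    1.09]
rotvec tool [ 0.    -0.002 -0.001] shift in new frame cm [1.452e+01 1.000e-02 7.000e-02] in old [14.52 -0.    0.1 ]
```

View pics/l2c.png

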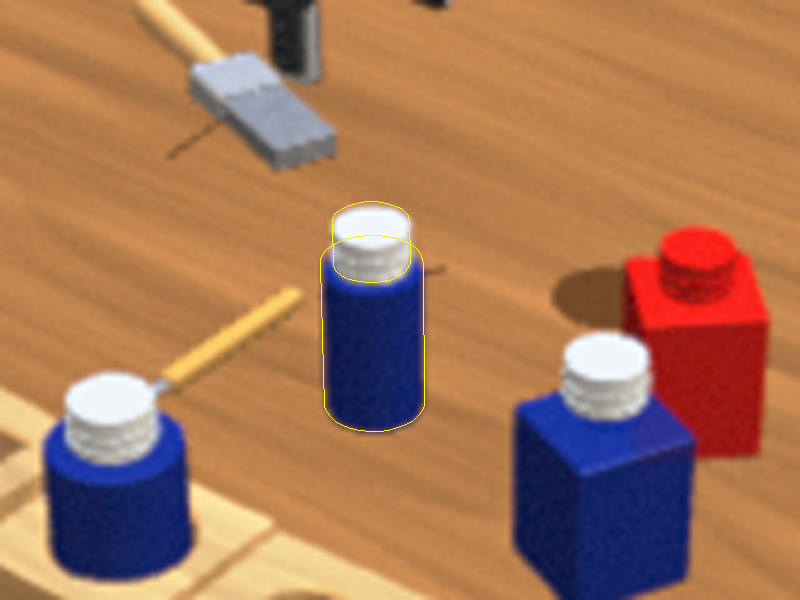

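>>> move_arm --pt "3 0.1 0 0 0 0 8.5" --pt "3 0 0 0 0 0 8.5" --pt "3 0 0 0 0 0 8.5" --pt "2.5 0 0 0 0 0 8.5" --pt "1.8 0 0 0 0 0 8.5" --pt "1.1 0 0 0 0 0 8.5" --pt "0 0 0 0 0 0 8.5" --pt "0 0 0 0 0 0 8.5"

```text
t: 30.45
tool_pos: [430.2, -153.3, 42.6]
tcp_rot: [-0.0, 0.707, -0.0, 0.707]
contact_force: [-0.0, -0.6, -0.8]
opening: 85.0
```

>>> move_arm --pt "0 0 0 0 0 0 6.5" --pt "0 0 0 0 0 0 5.5" --pt "0 0 0 0 0 0 4.5" --pt "0 0 0 0 0 0 3.5" --pt "0 0 0 0 0 0 2" --pt "0 0 0 0 0 0 2" --pt "0 0 0 0 0 0 2" --pt "0 0 0 0 0 0 2"

```text
t: 31.25
tool_pos: [430.5, -153.6, 43.3]
tcp_rot: [-0.0, 0.707, -0.0, 0.708]
contact_force: [-0.7, 1.3, 5.1]
opening: 46.9
```

>>> move_arm --pt "-1 0 0 0 0 0 2" --pt "-2 0 0 0 0 0 2" --pt "-3 0 0 0 0 0 2" --pt "-3 0 0 0 0 0 2" --pt "0 0 0 0 0 0 2" --pt "0 0 0 0 0 0 2" --pt "0 0 0 0 0 0 2"

```text
t: 31.95
tool_pos: [429.0, -152.7, 131.2]
tcp_rot: [0.0, 0.708, 0.0, 0.706]
contact_force: [-0.1, 0.2, -2.8]
opening: 46.7
```

```bash
python3 -c "
from hold import *
plan(629,-27.1,132,0)
hold('rs',43,'s12.png')"
```

```text
t 31.95 pos [ 429.  -152.7  131.2] jawyaw 0.0 x [-0.002  0.001 -1.   ] F [-0.1  0.2 -2.8] open 46.7 j [-0.48  0.2  -0.43  0.94 -0.    1.09]
rotvec tool [ 0.    -0.002 -0.001] shift in new frame cm [-0.08 12.56 20.  ] in old [-0.1  12.56 20.  ]
F [-0.1  0.2 -2.8] M [-0.04  0.01 -0.05]
```

View pics/h_s12.png

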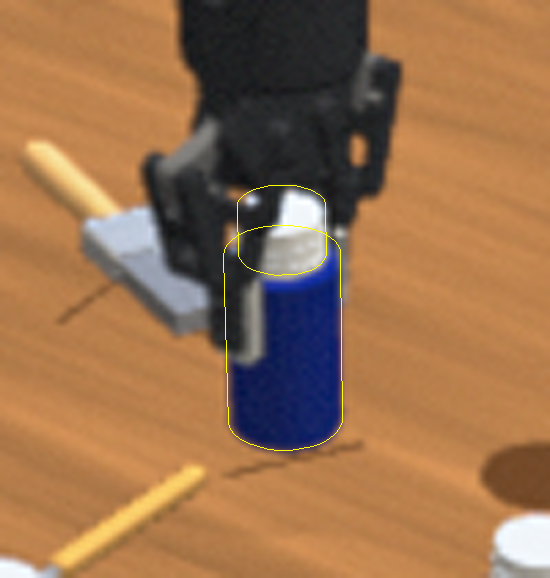

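Good. The vial hangs upright; carry it to the round-slim block.

>>> move_arm --pt "0 1.6 2.5 0 0 0 2" --pt "0 1.6 2.5 0 0 0 2" --pt "0 1.6 2.5 0 0 0 2" --pt "0 1.6 2.5 0 0 0 2" --pt "0 1.6 2.5 0 0 0 2" --pt "0 1.6 2.5 0 0 0 2" --pt "0 1.6 2.5 0 0 0 2" --pt "0 0.9 1.5 0 0 0 2" --pt "0 0.5 0.9 0 0 0 2" --pt "0 0 0 0 0 0 2" --pt "0 0 0 0 0 0 2" --pt "0 0 0 0 0 0 2"

```text
t: 33.2
tool_pos: [627.8, -27.8, 132.0]
tcp_rot: [0.0, 0.708, -0.0, 0.707]
contact_force: [-0.1, 0.4, -1.6]
opening: 46.6
```

>>> move_arm --pt "1 0 0 0 0 0 2" --pt "1 0 0 0 0 0 2" --pt "0.6 0 0 0 0 0 2" --pt "0.4 0 0 0 0 0 2" --pt "0 0 0 0 0 0 2" --pt "0 0 0 0 0 0 2" --pt "0 0 0 0 0 0 2"

```text
t: 33.9
tool_pos: [629.4, -27.3, 102.7]
tcp_rot: [-0.0, 0.707, -0.0, 0.707]
contact_force: [-0.4, 0.4, -2.4]
opening: 47.1
```

```bash
python3 -c "
from hold import *
plan(629.2,-27.1,65,0)
hold('rs',43,'s13.png')"
```

```text
t 33.9 pos [629.4 -27.3 102.7] jawyaw 0.0 x [ 0.001 -0.    -1.   ] F [-0.4  0.4 -2.4] open 47.1 j [-0.14  0.55  0.01  1.03 -0.    1.43]
rotvec tool [0.    0.001 0.   ] shift in new frame cm [ 3.77  0.02 -0.02] in old [ 3.77  0.02 -0.02]
F [-0.4  0.4 -2.4] M [-0.   -0.01  0.01]
```

View pics/h_s13.png

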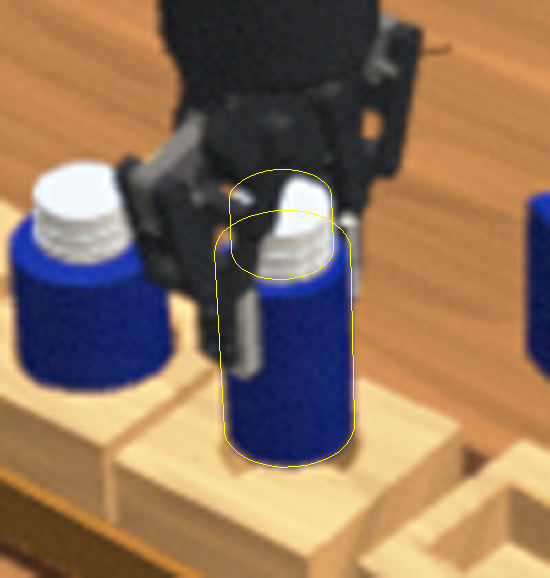

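>>> move_arm --pt "0.3 0 0 0 0 0 2" --pt "0.3 0 0 0 0 0 2" --pt "0.3 0 0 0 0 0 2" --pt "0.3 0 0 0 0 0 2" --pt "0 0 0 0 0 0 2" --pt "0 0 0 0 0 0 2"

```text
t: 34.55
tool_pos: [628.9, -27.9, 90.2]
tcp_rot: [-0.0, 0.707, -0.001, 0.707]
contact_force: [-1.7, -2.5, -1.0]
opening: 47.1
```

>>> move_arm --pt "0.4 0 0 0 0 0 2" --pt "0.4 0 0 0 0 0 2" --pt "0.4 0 0 0 0 0 2" --pt "0.4 0 0 0 0 0 2" --pt "0.4 0 0 0 0 0 2" --pt "0.4 0 0 0 0 0 2" --pt "0.2 0 0 0 0 0 2" --pt "0 0 0 0 0 0 2" --pt "0 0 0 0 0 0 2"

```text
t: 35.45
tool_pos: [628.5, -27.9, 65.4]
tcp_rot: [-0.0, 0.707, -0.001, 0.707]
contact_force: [-6.3, -4.8, 9.2]
opening: 46.6
```

>>> move_arm --pt "-0.1 0 0 0 0 0 8.5" --pt "0 0 0 0 0 0 8.5" --pt "0 0 0 0 0 0 8.5" --pt "-2 0 0 0 0 0 8.5" --pt "-4 0 0 0 0 0 8.5" --pt "-4 0 0 0 0 0 8.5" --pt "-4 0 0 0 0 0 4" --pt "0 1.2 -4 0 0 0 0" --pt "0 1.2 -4 0 0 0 0" --pt "0 1 -4 0 0 0 0" --pt "0 0 -4 0 0 0 0" --pt "0 0 0 0 0 0 0"

```text
t: 36.65
tool_pos: [462.2, 8.3, 203.8]
tcp_rot: [0.0, 0.71, 0.001, 0.705]
contact_force: [0.4, 0.1, -1.1]
opening: 0.0
```

```bash
python3 -c "
from look import *
look('l3',[('ss',(461,150,.5,12)),('sw',(464,7,1.1,9))],[('rs',(628,-27,0,0))])
plan(463.5,6.5,125,0)
overlay(pickle.load(open('dl.pkl','rb'))[0],[('sw',(463.5,6.5,1.07,10)),('ss',(461,150.5,.48,13))],[],(170,210,410,370),'l3c.png',3.3)"
```

```text
t 36.65 pos [462.2   8.3 203.8] jawyaw 0.001 x [-0.007  0.002 -1.   ] F [ 0.4  0.1 -1.1] open 0.0 j [-0.12  0.17 -0.27  1.14  0.    1.45]
shift cm [0. 0. 0.]
ss S [456.84 147.5    0.5   10.96] [24.1]
ss T [4.9337e+02 1.4063e+02 1.0000e-02 1.7570e+01] [2337.9]
ss B [456.27 147.27   0.47  10.32] [  25.7 2390.6]
sw S [462.07   4.76   0.96   8.43] [42.]
sw T [ 4.9803e+02  3.5830e+01 -4.6000e-01  6.9600e+00] [2673.6]
sw B [466.07   8.1    0.99  11.57] [  56.5 2726.8]
stood rs S [608.86 -44.36   0.81 -15.2 ] [83.1]
stood rs T [ 6.3217e+02 -1.7980e+01  4.0000e-01  1.8050e+01] [652.2]
t 36.75 pos [468.5   7.3 205.4] jawyaw 0.0 x [ 0.001  0.001 -1.   ] F [-0.  -0.4  0.2] open 0.1 j [-0.12  0.17 -0.26  1.13  0.    1.45]
rotvec tool [ 0.     0.001 -0.001] shift in new frame cm [ 8.04 -0.08 -0.5 ] in old [ 8.04 -0.08 -0.51]
```

View pics/l3c.png

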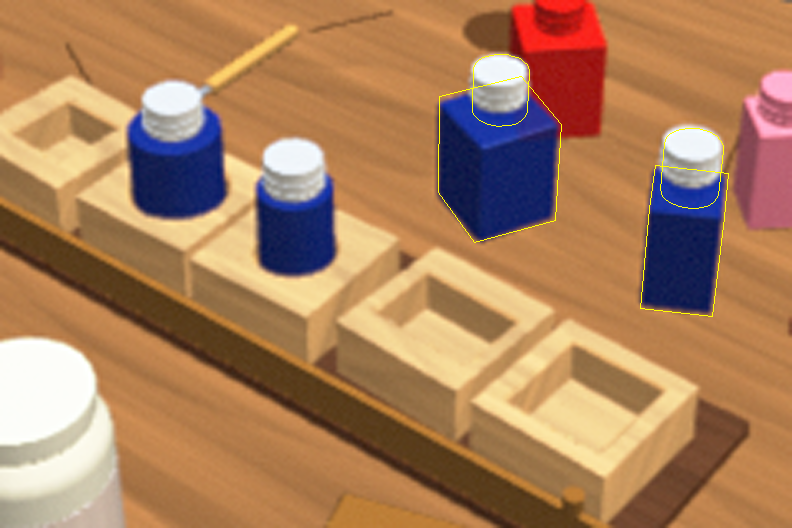

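Both round vials stand down in their bores. Now press the square-wide cap.

>>> move_arm --pt "3 0 -0.3 0 0 0 0" --pt "3 0 0 0 0 0 0" --pt "1.5 0 0 0 0 0 0" --pt "0 0 0 0 0 0 0" --pt "0 0 0 0 0 0 0" --pt "0 0 0 0 0 0 0"

```text
t: 37.35
tool_pos: [467.9, 6.6, 131.5]
tcp_rot: [-0.0, 0.706, -0.0, 0.708]
contact_force: [-0.4, -0.4, -0.1]
opening: -0.1
```

>>> move_arm --pt "0.4 0 0 0 0 0 0" --pt "0.4 0 0 0 0 0 0" --pt "0.4 0 0 0 0 0 0" --pt "0.3 0 0 0 0 0 0" --pt "0.3 0 0 0 0 0 0" --pt "0.2 0 0 0 0 0 0" --pt "0 0 0 0 0 0 0" --pt "0 0 0 0 0 0 0"

```text
t: 38.15
tool_pos: [465.8, 6.8, 110.3]
tcp_rot: [-0.0, 0.707, -0.0, 0.707]
contact_force: [-0.5, 0.2, 2.1]
opening: -0.0
```

>>> move_arm --pt "0.4 0 0 0 0 0 0" --pt "0.4 0 0 0 0 0 0" --pt "0.3 0 0 0 0 0 0" --pt "0 0 0 0 0 0 0" --pt "0 0 0 0 0 0 0" --pt "0 0 0 0 0 0 0"

```text
t: 38.75
tool_pos: [467.0, 6.6, 102.0]
tcp_rot: [-0.0, 0.706, -0.0, 0.708]
contact_force: [-6.8, 0.5, 23.2]
opening: -0.1
```

>>> move_arm --pt "-0.8 0 0 0 0 0 0" --pt "-2 0 0 0 0 0 0" --pt "-3 0 0 0 0 0 0" --pt "-3 0 0 0 0 0 8.5" --pt "0 0 0 0.13 0 0 8.5" --pt "0 0 0 0.13 0 0 8.5" --pt "0 0 0 0.13 0 0 8.5" --pt "0 0 0 0.12 0 0 8.5" --pt "0 0 0 0 0 0 8.5" --pt "0 0 0 0 0 0 8.5" --pt "0 0 0 0 0 0 8.5"

```text
t: 39.85
tool_pos: [466.0, 6.8, 187.2]
tcp_rot: [0.178, 0.684, -0.178, 0.684]
contact_force: [0.9, -1.0, -0.5]
opening: 84.7
```

```bash
python3 -c "
from look import *
look('l4',[('sw',(464,7,1.1,0))],[])
plan(464.2,7,40,-.51)
d=pickle.load(open('dl.pkl','rb'))
print(ray(d[1],331,309,102))
overlay(d[0],[('sw',(464.2,7,1.06,0))],[],(280,200,380,290),'l4c.png',6)"
```

```text
t 39.85 pos [466.    6.8 187.2] jawyaw -0.508 x [-0. -0. -1.] F [ 0.9 -1.  -0.5] open 84.7 j [-0.12  0.18 -0.3   1.09 -0.    1.96]
shift cm [0. 0. 0.]
sw S [4.6301e+02 5.5800e+00 9.5000e-01 2.0000e-02] [48.6]
sw T [492.2   36.01   0.89  14.51] [2620.2]
sw B [466.26   8.42   0.96   1.02] [  60.6 2682. ]
t 39.95 pos [466.    6.8 187.2] jawyaw -0.509 x [-0. -0. -1.] F [ 0.6 -0.5  0.4] open 84.8 j [-0.12  0.18 -0.3   1.09 -0.    1.96]
rotvec tool [0.001 0.    0.   ] shift in new frame cm [14.72 -0.07 -0.16] in old [14.72 -0.07 -0.16]
[341.54571261 -22.82443399 102.        ]
```

View pics/l4c.png

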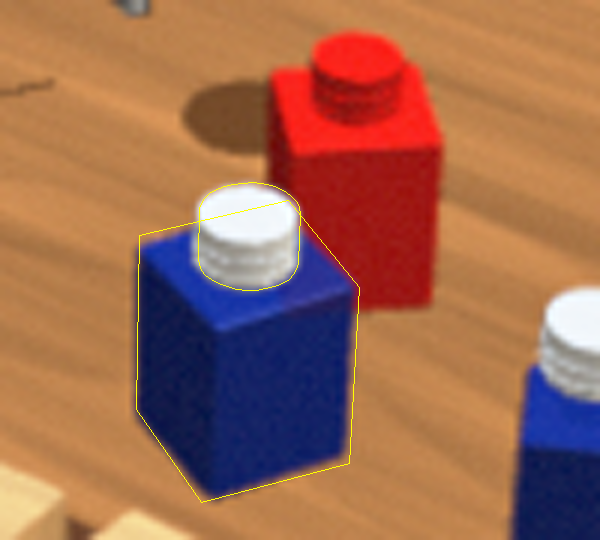

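View pics/l4t.png

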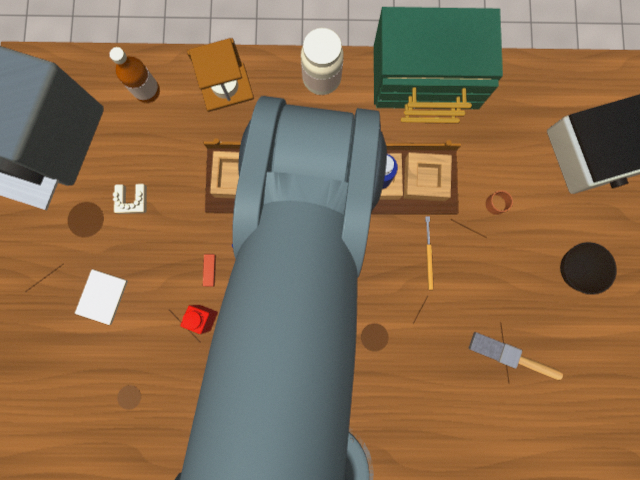

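```bash
python3 -c "
from h import *
import pickle
S,T=pickle.load(open('dl.pkl','rb'))
def f(d,pts,z):
    P=[ray(d,u,v,z)[:2] for u,v in pts]
    for i in range(len(P)-1):
        e=P[i+1]-P[i]; print(z,np.linalg.norm(e).round(1),round(float(np.arctan2(e[1],e[0])%(np.pi/2)),3))
    print('mid',((P[0]+P[2])/2).round(1))
f(S,[(303.7-.5,240-.5),(315.7-.5,254.2),(338.2,246.5)],80)
f(S,[(302.3,267.5),(315.2,282),(337.3,276.2)],0)
o=pickle.load(open('d0.pkl','rb'))['top']
q=[(200+x/2.5-.5,215+y/2.5-.5) for x,y in [(244,98),(280,35),(343,68),(306,138),(244,98)]]
f(o,q[:3],80);f(o,q[2:],80)
"
```

```text
80 59.6 1.091
80 57.7 1.177
mid [464.6   6.6]
0 59.1 1.153
0 53.9 1.057
mid [463.4   6. ]
80 59.2 1.07
80 57.9 1.096
mid [463.7   6.1]
80 64.3 1.096
80 59.7 1.009
mid [463.7   6.1]
```

>>> move_arm --pt "0 -0.14 -0.15 -0.03 0 0 8.5" --pt "3 0 0 0 0 0 8.5" --pt "3 0 0 0 0 0 8.5" --pt "3 0 0 0 0 0 8.5" --pt "2.5 0 0 0 0 0 8.5" --pt "1.8 0 0 0 0 0 8.5" --pt "1.2 0 0 0 0 0 8.5" --pt "0 0 0 0 0 0 8.5" --pt "0 0 0 0 0 0 8.5"

```text
t: 40.85
tool_pos: [464.0, 6.3, 42.5]
tcp_rot: [0.168, 0.687, -0.168, 0.687]
contact_force: [-0.4, 0.3, -0.1]
opening: 85.0
```

>>> move_arm --pt "0 0 0 0 0 0 7.0" --pt "0 0 0 0 0 0 6.5" --pt "0 0 0 0 0 0 6" --pt "0 0 0 0 0 0 5" --pt "0 0 0 0 0 0 3" --pt "0 0 0 0 0 0 3" --pt "0 0 0 0 0 0 3" --pt "0 0 0 0 0 0 3"

```text
t: 41.65
tool_pos: [464.6, 6.4, 43.5]
tcp_rot: [0.168, 0.686, -0.168, 0.687]
contact_force: [-1.5, 1.0, 7.5]
opening: 59.8
```

>>> move_arm --pt "-1 0 0 0 0 0 3" --pt "-2 0 0 0 0 0 3" --pt "-3 0 0 0 0 0 3" --pt "-3 0 0 0 0 0 3" --pt "0 0 0 0 0 0 3" --pt "0 0 0 0 0 0 3" --pt "0 0 0 0 0 0 3" --pt "0 0 0 0 0 0 3"

```text
t: 42.45
tool_pos: [462.6, 6.5, 130.9]
tcp_rot: [0.168, 0.688, -0.168, 0.686]
contact_force: [-0.7, -0.8, -2.6]
opening: 59.5
```

```bash
python3 -c "
from hold import *
plan(626.8,187.2,132,-.033)
hold('sw',43.2,'s14.png',yaw=-.48)"
```

```text
t 42.45 pos [462.6   6.5 130.9] jawyaw -0.48 x [-0.003  0.    -1.   ] F [-0.7 -0.8 -2.6] open 59.5 j [-0.12  0.22 -0.41  0.95 -0.    1.93]
rotvec tool [-0.447 -0.003  0.001] shift in new frame cm [-0.11 18.61 15.82] in old [-0.16 23.62  6.22]
F [-0.7 -0.8 -2.6] M [-0.04 -0.01 -0.05]
```

View pics/h_s14.png

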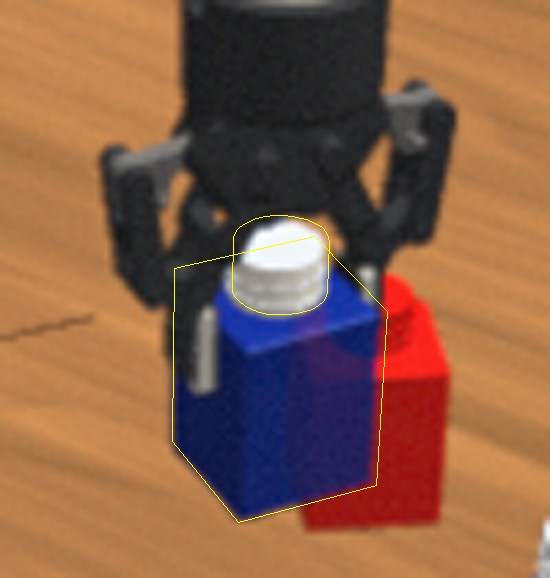

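>>> move_arm --pt "0 0 0 -0.112 0 0 3" --pt "0 0 0 -0.112 0 0 3" --pt "0 0 0 -0.112 0 0 3" --pt "0 0 0 -0.111 0 0 3" --pt "0 0 2.5 0 0 0 3" --pt "0 0 2.5 0 0 0 3" --pt "0 2 2.5 0 0 0 3" --pt "0 2.4 2.5 0 0 0 3" --pt "0 2.4 2.5 0 0 0 3" --pt "0 2.4 1.8 0 0 0 3" --pt "0 2.4 1 0 0 0 3"

```text
t: 43.6
tool_pos: [621.7, 118.0, 130.8]
tcp_rot: [0.012, 0.707, -0.012, 0.707]
contact_force: [-0.5, -0.8, -2.5]
opening: 59.6
```

>>> move_arm --pt "0 2.5 0.4 0 0 0 3" --pt "0 2.2 0 0 0 0 3" --pt "0 1.5 0 0 0 0 3" --pt "0 0.8 0 0 0 0 3" --pt "0 0 0 0 0 0 3" --pt "0 0 0 0 0 0 3" --pt "0 0 0 0 0 0 3"

```text
t: 44.3
tool_pos: [627.0, 185.9, 132.3]
tcp_rot: [0.012, 0.707, -0.012, 0.707]
contact_force: [-1.3, -0.2, -2.5]
opening: 59.4
```

```bash
python3 -c "
from hold import *
plan(627.2,187.2,102,-.033)"
```

```text
t 44.3 pos [627.  185.9 132.3] jawyaw -0.034 x [-0.    -0.001 -1.   ] F [-1.3 -0.2 -2.5] open 59.4 j [ 0.19  0.58  0.15  1.14 -0.    1.8 ]
rotvec tool [-0.001 -0.     0.001] shift in new frame cm [3.03 0.13 0.01] in old [3.03 0.13 0.01]
```

>>> move_arm --pt "1 0.1 0 0 0 0 3" --pt "1 0 0 0 0 0 3" --pt "0.6 0 0 0 0 0 3" --pt "0.4 0 0 0 0 0 3" --pt "0 0 0 0 0 0 3" --pt "0 0 0 0 0 0 3" --pt "0 0 0 0 0 0 3"

```text
t: 45.0
tool_pos: [627.5, 188.1, 102.8]
tcp_rot: [0.012, 0.707, -0.012, 0.707]
contact_force: [-0.6, 0.8, -1.6]
opening: 59.2
```

```bash
python3 -c "
from hold import *
plan(627.2,187.2,65,-.033)
hold('sw',43.2,'s15.png',yaw=-.033)"
```

```text
t 45.0 pos [627.5 188.1 102.8] jawyaw -0.033 x [ 0.001  0.    -1.   ] F [-0.6  0.8 -1.6] open 59.2 j [ 0.19  0.6   0.1   1.07 -0.    1.8 ]
rotvec tool [ 0.     0.001 -0.   ] shift in new frame cm [ 3.78 -0.09 -0.02] in old [ 3.78 -0.09 -0.03]
F [-0.6  0.8 -1.6] M [-0.02  0.05  0.02]
```

View pics/h_s15.png

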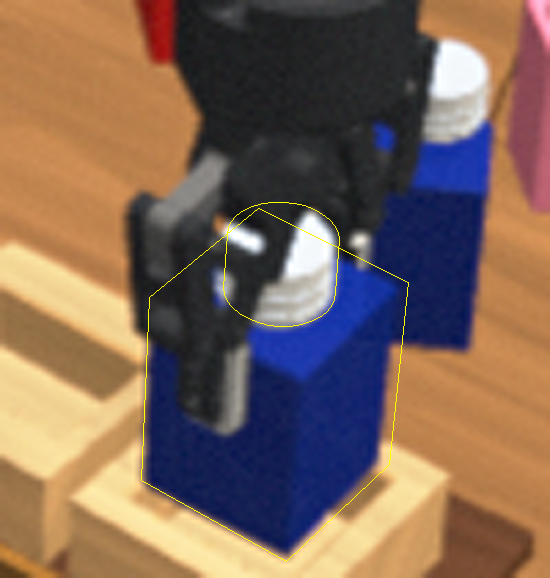

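>>> move_arm --pt "0.3 -0.05 0 0 0 0 3" --pt "0.3 0 0 0 0 0 3" --pt "0.3 0 0 0 0 0 3" --pt "0.3 0 0 0 0 0 3" --pt "0 0 0 0 0 0 3" --pt "0 0 0 0 0 0 3"

```text
t: 45.65
tool_pos: [627.5, 188.1, 94.7]
tcp_rot: [0.012, 0.706, -0.011, 0.708]
contact_force: [-7.8, 0.1, 20.0]
opening: 59.7
```

```bash
python3 -c "
from hold import *
plan(627.2,187.2,65,-.033)
hold('sw',43.2,'s16.png',yaw=-.033)"
```

```text
t 45.65 pos [627.5 188.1  94.7] jawyaw -0.033 x [ 0.004  0.001 -1.   ] F [-7.8  0.1 20. ] open 59.7 j [0.19 0.6  0.08 1.05 0.   1.8 ]
rotvec tool [ 0.     0.003 -0.001] shift in new frame cm [ 2.97 -0.09 -0.03] in old [ 2.97 -0.1  -0.04]
F [-7.8  0.1 20. ] M [-0.43  1.56 -0.14]
```

>>> move_arm --pt "-0.8 0 0 0 0 0 3" --pt "0 0.2 0 0 0 0 3" --pt "0 0 0 0 0 0 3" --pt "0.3 0 0 0 0 0 3" --pt "0.2 0 0 0 0 0 3" --pt "0.2 0 0 0 0 0 3" --pt "0 0 0 0 0 0 3" --pt "0 0 0 0 0 0 3"

```text
t: 46.5
tool_pos: [627.2, 189.5, 95.2]
tcp_rot: [0.012, 0.706, -0.012, 0.708]
contact_force: [-8.6, -2.8, 22.8]
opening: 59.6
```

```bash
python3 -c "
from hold import *
plan(627.2,187.2,65,-.033)
hold('sw',43.2,'s17.png',yaw=-.033)"
```

```text
t 46.5 pos [627.2 189.5  95.2] jawyaw -0.033 x [ 0.002  0.    -1.   ] F [-8.6 -2.8 22.8] open 59.6 j [ 0.2   0.6   0.08  1.05 -0.    1.8 ]
rotvec tool [ 0.     0.002 -0.   ] shift in new frame cm [ 3.02 -0.23  0.01] in old [ 3.02 -0.23  0.  ]
F [-8.6 -2.8 22.8] M [-0.33  1.89  0.07]
```

View pics/h_s17.png

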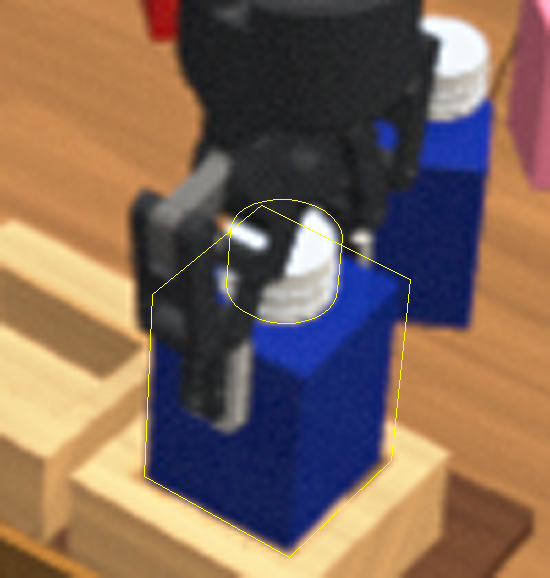

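```bash
cat > fl.py <<'E'
from hold import *
def fitlow(fn,kind,z,p0,frac=0.45):
    o=pickle.load(open('d0.pkl','rb'))['scene']; d=dict(o); d['image']=cv2.cvtColor(cv2.imread('pics/'+fn),cv2.COLOR_BGR2RGB)
    H=hull(d,prism(SZ[kind],*p0,z,z+80)); a=np.floor(H.min(0)-6).astype(int);b=np.ceil(H.max(0)+6).astype(int); w=(a[0],a[1],b[0],b[1])
    m=B(blue(d)[w[1]:w[3],w[0]:w[2]]); r0=int((b[1]-a[1])*(1-frac))
    best=None
    for dy in (-.1,0,.1):
        s=np.array(p0)+[0,0,dy]
        cost=lambda p:((B(render(d,[hull(d,prism(SZ[kind],*p,z,z+80))],w))-m)[r0:]**2).sum()
        r=minimize(cost,s,method='Nelder-Mead',options=dict(initial_simplex=[s,s+[4,0,0],s+[0,4,0],s+[0,0,.1]],xatol=.02,fatol=.02))
        if best is None or r.fun<best.fun: best=r
    return best.x.round(3),round(best.fun,1)
E
python3 -c "
from fl import *
print(fitlow('s15.png','sw',102.8-43.2,(627,188,-.033)))
print(fitlow('s17.png','sw',52,(627,188,-.033)))
print(fitlow('s14.png','sw',130.9-43.2,(462.6,6.5,-.48)))
"
```

```text
(array([6.24128e+02, 1.84904e+02, 8.10000e-02]), np.float64(58.4))
(array([6.23550e+02, 1.86227e+02, 5.90000e-02]), np.float64(72.9))
(array([459.787,   2.821,  -0.561]), np.float64(10.2))
```

>>> move_arm --pt "-0.7 0 0 0 0 0 3" --pt "0 -0.05 0.2 0 0 0 3" --pt "0 0 0 0 0 0 3" --pt "0.3 0 0 0 0 0 3" --pt "0.2 0 0 0 0 0 3" --pt "0.2 0 0 0 0 0 3" --pt "0 0 0 0 0 0 3" --pt "0 0 0 0 0 0 3"

```text
t: 47.35
tool_pos: [629.1, 189.0, 95.3]
tcp_rot: [0.012, 0.706, -0.012, 0.708]
contact_force: [-10.4, -2.0, 22.9]
opening: 60.0
```

```bash
python3 -c "
from hold import *
plan(627.2,187.2,65,-.033)
hold('sw',43.2,'s18.png',yaw=-.033)"
```

```text
t 47.35 pos [629.1 189.   95.3] jawyaw -0.033 x [ 0.002  0.    -1.   ] F [-10.4  -2.   22.9] open 60.0 j [ 0.2   0.6   0.09  1.05 -0.    1.8 ]
rotvec tool [-0.     0.002 -0.   ] shift in new frame cm [ 3.03 -0.18 -0.19] in old [ 3.03 -0.18 -0.19]
F [-10.4  -2.   22.9] M [-0.49  1.88 -0.07]
```

View pics/h_s18.png

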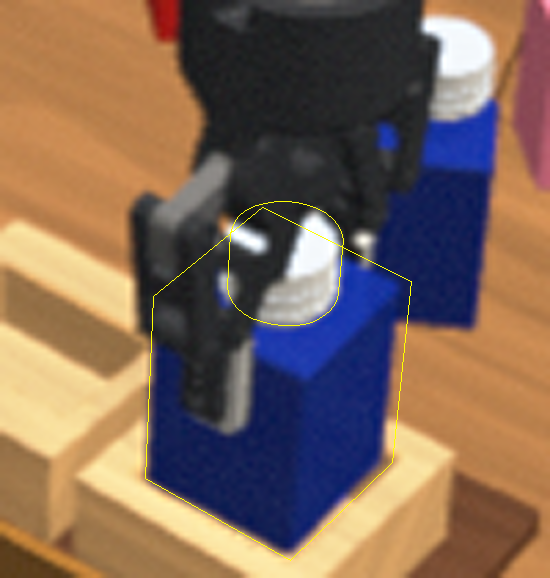

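```bash
python3 -c "
from hold import *
o=pickle.load(open('d0.pkl','rb'))['scene']; d=dict(o); d['image']=cv2.cvtColor(cv2.imread('pics/s15.png'),cv2.COLOR_BGR2RGB)
overlay(d,[],[('sw',627.2,186.7,-.033)],(295,260,390,390),'z1.png',6)
overlay(d,[],[],(305,270,390,340),'z2.png',9)
"
```

```text
(no output)
```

View pics/z1.png

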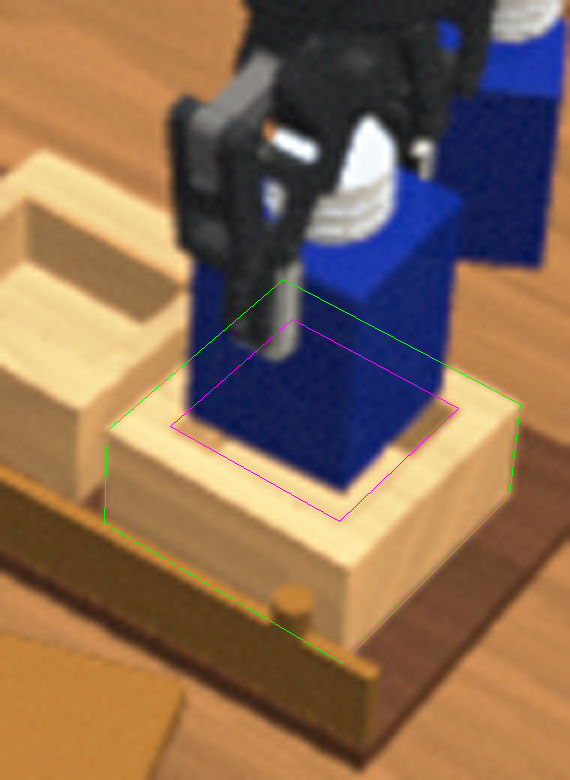

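View pics/z2.png

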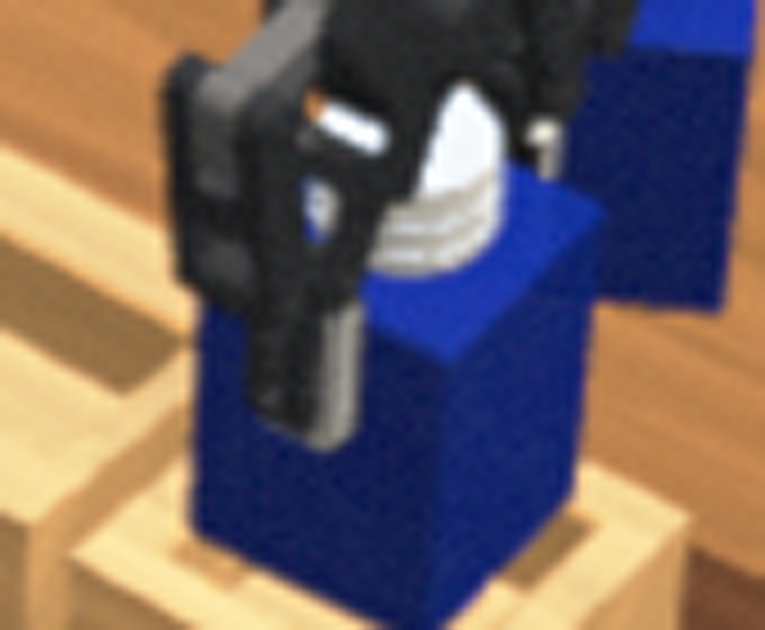

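```bash
python3 -c "
from h import *
import pickle
S=pickle.load(open('d0.pkl','rb'))['scene']
def f(pts,z,o,s):
    P=[ray(S,o[0]+u/s-.5,o[1]+v/s-.5,z)[:2] for u,v in pts]
    for i in range(len(P)-1):
        e=P[i+1]-P[i]; print(z,np.linalg.norm(e).round(1),round(float((np.arctan2(e[1],e[0])+.8)%(np.pi/2)-.8),3))
    print('mid',((P[0]+P[-1])/2).round(1))
for z in(59.6,62): f([(190,415),(345,490),(440,390)],z,(295,260),6)
f([(107,432),(348,568),(520,405)],52,(295,260),6)
f([(300,240),(360,301),(463,202)],139.6,(295,260),6)
f([(361,328),(450,358),(603,210)],139.6,(305,270),9)
"
```

```text
59.6 55.8 0.039
59.6 54.8 0.016
mid [628.7 187.5]
62 55.6 0.039
62 54.6 0.016
mid [630.9 188.8]
52 90.8 -0.028
52 91.7 -0.042
mid [627.8 187.1]
139.6 30.9 -0.385
139.6 55.9 0.002
mid [626. 204.]
139.6 18.6 0.179
139.6 55.6 0.006
mid [632.8 208.6]
```

>>> move_arm --pt "-0.8 0 0 0 0 0 3" --pt "0 -0.13 -0.2 0.055 0 0 3" --pt "0 0 0 0 0 0 3" --pt "0 0 0 0 0 0 3" --pt "0 0 0 0 0 0 3"

```text
t: 47.9
tool_pos: [626.7, 187.7, 98.3]
tcp_rot: [0.031, 0.707, -0.031, 0.706]
contact_force: [-0.3, 0.6, -3.3]
opening: 59.4
```

```bash
python3 -c "
from hold import *
plan(627,187.7,65,-.09)
d=snap('scene','s19.png')
overlay(d,[],[],(305,285,390,360),'z3.png',9)
"
```

```text
t 47.9 pos [626.7 187.7  98.3] jawyaw -0.087 x [-0.001 -0.    -1.   ] F [-0.3  0.6 -3.3] open 59.4 j [ 0.19  0.6   0.09  1.06 -0.    1.85]
rotvec tool [ 0.003 -0.001  0.   ] shift in new frame cm [3.33 0.01 0.03] in old [3.33 0.01 0.04]
```

View pics/z3.png

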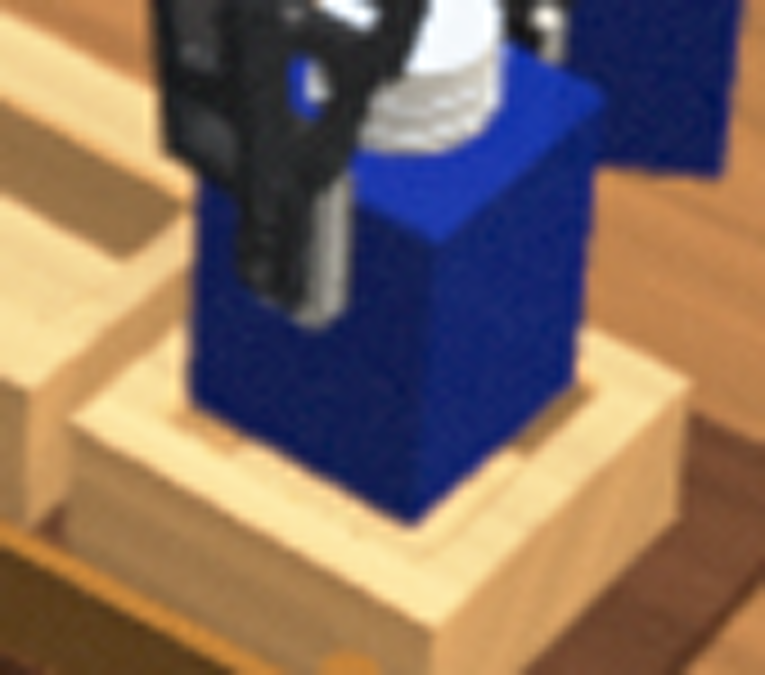

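Now parallel with the block. Descend.

>>> move_arm --pt "0.3 0 0 0 0 0 3" --pt "0.3 0 0 0 0 0 3" --pt "0.3 0 0 0 0 0 3" --pt "0 0 0 0 0 0 3" --pt "0 0 0 0 0 0 3"

```text
t: 48.45
tool_pos: [626.9, 187.7, 90.0]
tcp_rot: [0.031, 0.707, -0.031, 0.706]
contact_force: [-0.1, 0.0, -2.0]
opening: 59.8
```

```bash
python3 -c "
from hold import *
plan(627,187.7,65,-.09); print(robot.sense()['ft_torque'])
"
```

```text
t 48.45 pos [626.9 187.7  90. ] jawyaw -0.088 x [-0. -0. -1.] F [-0.1  0.  -2. ] open 59.8 j [ 0.19  0.61  0.08  1.04 -0.    1.85]
rotvec tool [ 0.002 -0.     0.   ] shift in new frame cm [2.5  0.   0.01] in old [2.5  0.   0.01]
[ 0.04402255 -0.0228708   0.00150668]
```

In, without contact. Down the rest.

>>> move_arm --pt "0.4 0 0 0 0 0 3" --pt "0.4 0 0 0 0 0 3" --pt "0.4 0 0 0 0 0 3" --pt "0.4 0 0 0 0 0 3" --pt "0.4 0 0 0 0 0 3" --pt "0.4 0 0 0 0 0 3" --pt "0.2 0 0 0 0 0 3" --pt "0 0 0 0 0 0 3" --pt "0 0 0 0 0 0 3"

```text
t: 49.35
tool_pos: [627.0, 187.7, 65.6]
tcp_rot: [0.031, 0.706, -0.031, 0.707]
contact_force: [-4.4, -1.1, 5.8]
opening: 59.6
```

>>> move_arm --pt "-0.1 0 0 0 0 0 8.5" --pt "0 0 0 0 0 0 8.5" --pt "0 0 0 0 0 0 8.5" --pt "-2 0 0 0 0 0 8.5" --pt "-4 0 0 0 0 0 8.5" --pt "-4 0 0 0 0 0 8.5" --pt "-4 0 0 -0.09 0 0 4" --pt "0 -4 -4 0 0 0 0" --pt "0 -4 -4 0 0 0 0" --pt "0 -4 -4 0 0 0 0" --pt "0 -4 -1 0 0 0 0" --pt "0 -4 0 0 0 0 0"

```text
t: 50.55
tool_pos: [509.3, 0.6, 205.5]
tcp_rot: [-0.001, 0.707, 0.001, 0.707]
contact_force: [0.7, -0.3, 0.5]
opening: 0.6
```

```bash
python3 -c "
from look import *
look('l5',[('ss',(461,150,.5,12))],[])
d=pickle.load(open('dl.pkl','rb'))
overlay(d[1],[('ss',(460.5,150.5,.5,8))],[],(220,220,280,275),'z4.png',12)
overlay(d[0],[('ss',(460.5,150.5,.5,8))],[],(330,230,420,320),'z5.png',7)
overlay(d[0],[],[],(160,200,420,390),'z6.png',3)
"
```

```text
t 50.55 pos [509.3   0.6 205.5] jawyaw 0.003 x [-0. -0. -1.] F [ 0.7 -0.3  0.5] open 0.6 j [-0.12  0.25 -0.16  1.16 -0.    1.44]
shift cm [0. 0. 0.]
ss S [456.45 147.34   0.5   10.69] [23.9]
ss T [479.83 136.84  -0.    12.5 ] [2037.6]
ss B [454.64 146.04   0.48   9.93] [  29.2 2063.6]
```

View pics/z4.png

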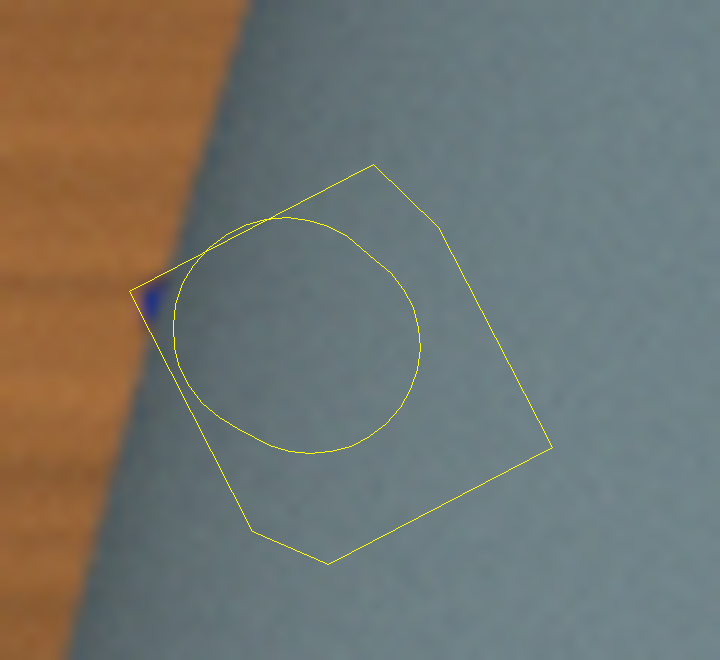

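View pics/z5.png

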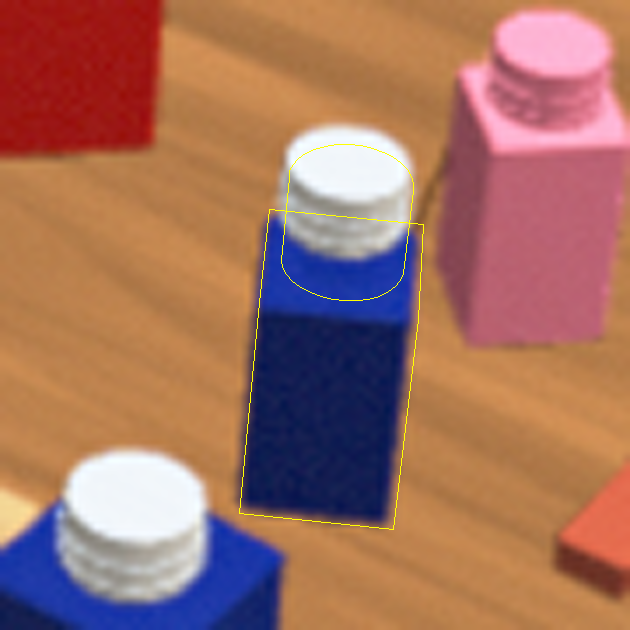

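View pics/z6.png

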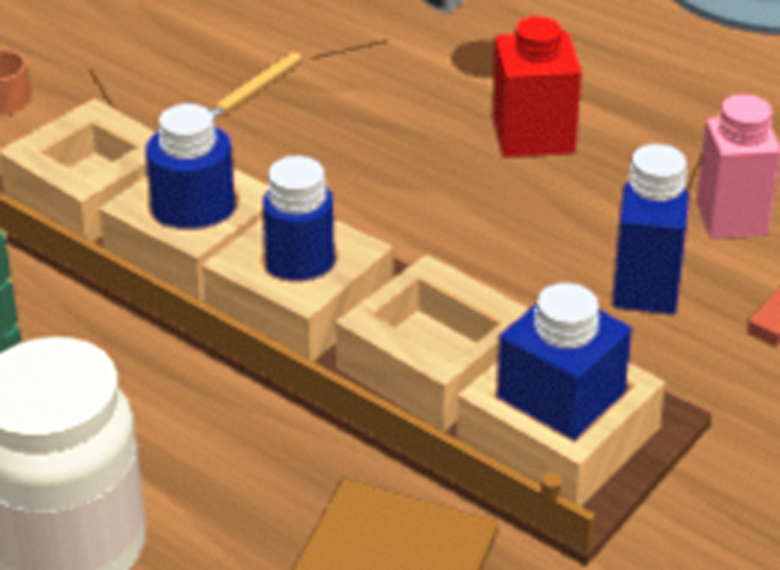

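```bash
python3 -c "
from h import *
import pickle,cv2
o=pickle.load(open('d0.pkl','rb'));S,T=o['scene'],o['top']
def f(d,pts,z,o,s):
    P=[ray(d,o[0]+u/s-.5,o[1]+v/s-.5,z)[:2] for u,v in pts]
    for i in range(len(P)-1):
        e=P[i+1]-P[i]; print(z,np.linalg.norm(e).round(1),round(float((np.arctan2(e[1],e[0]))%(np.pi/2)),3))
    print('mid',((P[0]+P[-1])/2).round(1))
f(S,[(243,508),(385,518)],0,(330,230),7)
f(S,[(258,310),(410,322)],80,(330,230),7)
print(ray(S,379.2,253.1,120))
im=cv2.cvtColor(T['image'],cv2.COLOR_RGB2BGR)[225:275,220:280]
cv2.imwrite('pics/z7.png',cv2.resize(im,None,fx=12,fy=12,interpolation=cv2.INTER_CUBIC))
"
```

```text
0 42.6 0.556
mid [477.9 159.2]
80 43.8 0.538
mid [483.6 161.9]
[466.95533568 152.4472296  120.        ]
```

View pics/z7.png

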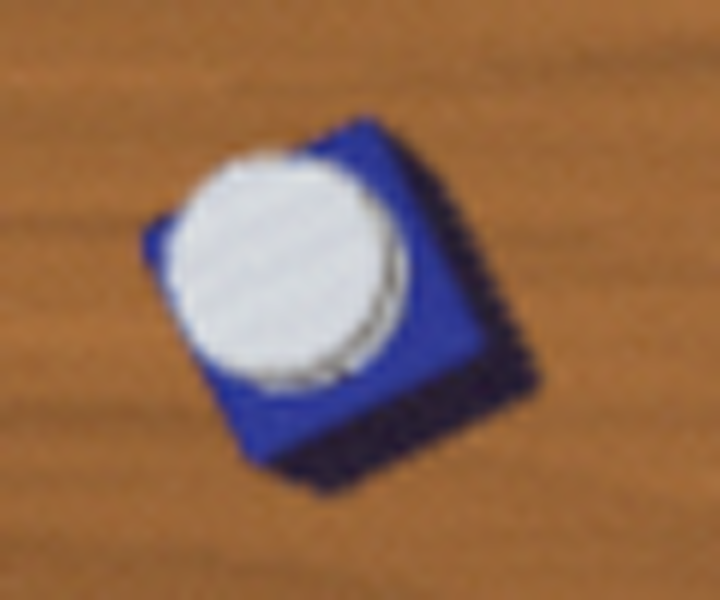

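```bash
python3 -c "
from h import *
import pickle
T=pickle.load(open('d0.pkl','rb'))['top']
P=[ray(T,220+u/12-.5,225+v/12-.5,80)[:2] for u,v in [(143,243),(368,117),(485,335),(255,462)]]
for i in range(4):
    e=P[(i+1)%4]-P[i]; print(np.linalg.norm(e).round(1),round(float((np.arctan2(e[1],e[0]))%(np.pi/2)),3))
print(np.mean(P,0))
for z in(120,112,102):print(z,ray(T,220+277/12-.5,225+268/12-.5,z))
"
```

```text
43.3 0.532
42.3 0.514
43.9 0.523
41.9 0.5
[460.15111652 150.47740522]
120 [459.12383506 149.75817791 120.        ]
112 [460.02379847 151.13043616 112.        ]
102 [461.14875274 152.84575896 102.        ]
```

>>> move_arm --pt "0 2.5 -0.8 -0.1 0 0 0" --pt "0 2.5 -0.8 -0.1 0 0 0" --pt "0 2.5 -0.8 -0.1 0 0 0" --pt "0 2.5 -0.8 -0.1 0 0 0" --pt "0 2.5 -0.8 -0.1 0 0 0" --pt "0 0 0 0 0 0 0" --pt "0 0 0 0 0 0 0"

```text
t: 51.35
tool_pos: [447.9, 115.5, 205.4]
tcp_rot: [-0.176, 0.685, 0.176, 0.685]
contact_force: [0.4, 0.1, -0.5]
opening: 0.1
```

```bash
python3 -c "
from mv import *
plan(460.2,150.4,130,.52)"
```

```text
t 51.35 pos [447.9 115.5 205.4] jawyaw 0.503 x [ 0.001 -0.    -1.   ] F [ 0.4  0.1 -0.5] open 0.1 j [ 0.12  0.16 -0.28  1.13 -0.    1.18]
rotvec tool [-0.017  0.001  0.001] shift in new frame cm [7.54 2.42 2.8 ] in old [7.54 2.47 2.75]
```

>>> move_arm --pt "0 1.2 1.4 -0.017 0 0 0" --pt "0 1.22 1.4 0 0 0 0" --pt "3 0 0 0 0 0 0" --pt "3 0 0 0 0 0 0" --pt "1.2 0 0 0 0 0 0" --pt "0 0 0 0 0 0 0" --pt "0 0 0 0 0 0 0"

```text
t: 52.05
tool_pos: [461.1, 149.2, 133.6]
tcp_rot: [-0.181, 0.683, 0.181, 0.684]
contact_force: [0.0, -1.5, -0.1]
opening: 0.3
```

>>> move_arm --pt "0.3 0 0 0 0 0 0" --pt "0.3 0 0 0 0 0 0" --pt "0.3 0 0 0 0 0 0" --pt "0.3 0 0 0 0 0 0" --pt "0.3 0 0 0 0 0 0" --pt "0.3 0 0 0 0 0 0" --pt "0 0 0 0 0 0 0"

```text
t: 52.75
tool_pos: [460.3, 149.5, 115.2]
tcp_rot: [-0.181, 0.683, 0.181, 0.683]
contact_force: [0.4, -0.7, -0.0]
opening: -0.1
```

>>> move_arm --pt "0.3 0 0 0 0 0 0" --pt "0.3 0 0 0 0 0 0" --pt "0.3 0 0 0 0 0 0" --pt "0 0 0 0 0 0 0" --pt "0 0 0 0 0 0 0"

```text
t: 53.25
tool_pos: [460.3, 149.5, 106.3]
tcp_rot: [-0.181, 0.683, 0.181, 0.683]
contact_force: [-0.4, 0.2, 2.4]
opening: 0.0
```

>>> move_arm --pt "0.3 0 0 0 0 0 0" --pt "0.3 0 0 0 0 0 0" --pt "0.1 0 0 0 0 0 0" --pt "0 0 0 0 0 0 0" --pt "0 0 0 0 0 0 0"

```text
t: 53.75
tool_pos: [461.9, 150.0, 102.1]
tcp_rot: [-0.182, 0.682, 0.181, 0.685]
contact_force: [-5.0, -0.6, 20.6]
opening: 0.2
```

Stopped hard at 102.1: home. Raise, open, look.

>>> move_arm --pt "-0.7 0 0 0 0 0 0" --pt "-2 0 0 0 0 0 0" --pt "-3 0 0 0 0 0 8.5" --pt "-3 0 0 0 0 0 8.5" --pt "0 0 0 0 0 0 8.5" --pt "0 0 0 0 0 0 8.5" --pt "0 0 0 0 0 0 8.5" --pt "0 0 0 0 0 0 8.5" --pt "0 0 0 0 0 0 8.5"

```text
t: 54.65
tool_pos: [459.6, 149.3, 185.2]
tcp_rot: [-0.181, 0.684, 0.181, 0.683]
contact_force: [0.4, -0.7, 0.6]
opening: 85.3
```

```bash
python3 -c "
from look import *
look('l6',[],[])
plan(460.4,150.4,40,.52)
d=pickle.load(open('dl.pkl','rb'))
overlay(d[0],[('ss',(460.4,150.4,.52,0))],[],(330,230,420,320),'z8.png',7)
"
```

```text
t 54.65 pos [459.6 149.3 185.2] jawyaw 0.519 x [-0.002 -0.    -1.   ] F [ 0.4 -0.7  0.6] open 85.3 j [ 0.18  0.21 -0.26  1.09 -0.    1.23]
shift cm [0. 0. 0.]
t 54.75 pos [459.9 149.4 185.6] jawyaw 0.519 x [-0.001 -0.    -1.   ] F [-0.1  0.   0.1] open 85.0 j [ 0.18  0.21 -0.26  1.09 -0.    1.23]
rotvec tool [-0.001 -0.001 -0.   ] shift in new frame cm [14.56  0.06  0.09] in old [14.56  0.05  0.11]
```

View pics/z8.png

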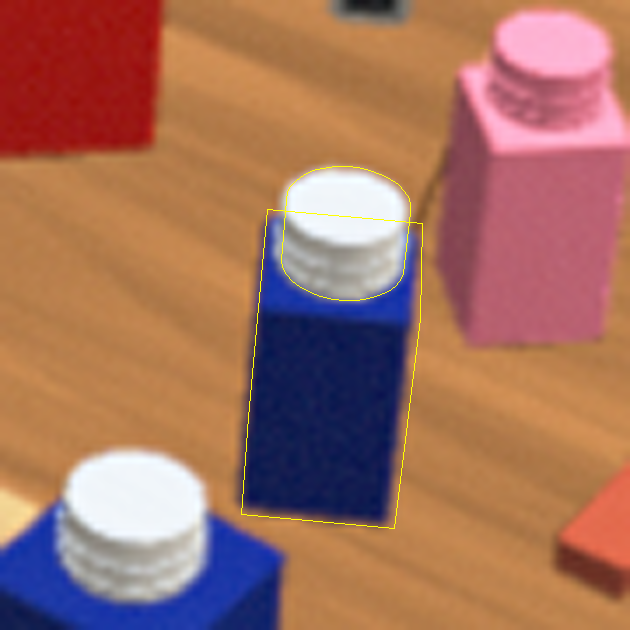

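>>> move_arm --pt "3 0.06 0.05 0 0 0 8.5" --pt "3 0 0 0 0 0 8.5" --pt "3 0 0 0 0 0 8.5" --pt "2.5 0 0 0 0 0 8.5" --pt "1.8 0 0 0 0 0 8.5" --pt "1.2 0 0 0 0 0 8.5" --pt "0 0 0 0 0 0 8.5" --pt "0 0 0 0 0 0 8.5"

```text
t: 55.55
tool_pos: [460.3, 150.2, 41.3]
tcp_rot: [-0.181, 0.684, 0.181, 0.683]
contact_force: [0.3, 0.5, -0.5]
opening: 84.8
```

>>> move_arm --pt "0 0 0 0 0 0 6.5" --pt "0 0 0 0 0 0 5.5" --pt "0 0 0 0 0 0 5" --pt "0 0 0 0 0 0 4" --pt "0 0 0 0 0 0 2" --pt "0 0 0 0 0 0 2" --pt "0 0 0 0 0 0 2" --pt "0 0 0 0 0 0 2"

```text
t: 56.35
tool_pos: [460.9, 150.2, 42.0]
tcp_rot: [-0.182, 0.683, 0.181, 0.684]
contact_force: [-1.5, -1.4, 6.1]
opening: 45.4
```

>>> move_arm --pt "-1 0 0 0 0 0 2" --pt "-2 0 0 0 0 0 2" --pt "-3 0 0 0 0 0 2" --pt "-3 0 0 0 0 0 2" --pt "-3 0 0 0 0 0 2" --pt "-2 0 0 0 0 0 2" --pt "0 0 0 0 0 0 2" --pt "0 0 0 0 0 0 2" --pt "0 0 0 0 0 0 2"

```text
t: 57.25
tool_pos: [459.2, 150.1, 179.7]
tcp_rot: [-0.181, 0.684, 0.182, 0.682]
contact_force: [-0.7, 0.5, -2.4]
opening: 45.3
```

```bash
python3 -c "
from hold import *
plan(628.6,-230.9,172,-.05)
hold('ss',43.2,'s20.png',yaw=.52)"
```

```text
t 57.25 pos [459.2 150.1 179.7] jawyaw 0.519 x [-0.003 -0.001 -1.   ] F [-0.7  0.5 -2.4] open 45.3 j [ 0.18  0.22 -0.27  1.08 -0.    1.24]
rotvec tool [ 0.569 -0.003 -0.   ] shift in new frame cm [  0.77 -37.2   18.82] in old [  0.75 -41.48  -4.19]
F [-0.7  0.5 -2.4] M [-0.    0.02 -0.05]
```

View pics/h_s20.png

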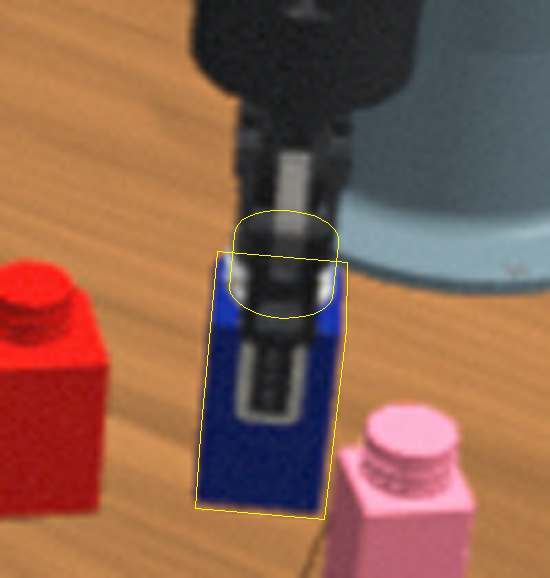

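>>> move_arm --pt "0 0 0 0.114 0 0 2" --pt "0 0 0 0.114 0 0 2" --pt "0 0 0 0.114 0 0 2" --pt "0 0 0 0.114 0 0 2" --pt "0 0 0 0.113 0 0 2" --pt "0 -2.5 0.5 0 0 0 2" --pt "0 -3.5 1 0 0 0 2" --pt "0 -3.5 1.5 0 0 0 2" --pt "0 -3.5 1.8 0 0 0 2" --pt "0 -3.5 1.8 0 0 0 2" --pt "0 -3.5 1.8 0 0 0 2"

```text
t: 58.4
tool_pos: [533.8, -55.0, 179.8]
tcp_rot: [0.018, 0.708, -0.018, 0.706]
contact_force: [0.3, 0.6, -2.7]
opening: 45.9
```

>>> move_arm --pt "0 -3.5 1.8 0 0 0 2" --pt "0 -3.5 1.8 0 0 0 2" --pt "0 -3.5 1.8 0 0 0 2" --pt "0 -3 1.8 0 0 0 2" --pt "0 -2.3 1.8 0 0 0 2" --pt "0 -0.8 1.2 0 0 0 2" --pt "0 0 0 0 0 0 2" --pt "0 0 0 0 0 0 2" --pt "0 0 0 0 0 0 2"

```text
t: 59.3
tool_pos: [627.0, -223.5, 180.5]
tcp_rot: [0.018, 0.708, -0.017, 0.706]
contact_force: [-0.2, 0.7, -2.7]
opening: 45.3
```

```bash
python3 -c "
from hold import *
plan(628.4,-230.9,102,-.05)"
```

```text
t 59.3 pos [ 627.  -223.5  180.5] jawyaw -0.049 x [-0.002  0.001 -1.   ] F [-0.2  0.7 -2.7] open 45.3 j [-0.44  0.59  0.28  1.27  0.    1.18]
rotvec tool [ 0.001 -0.002 -0.001] shift in new frame cm [ 7.85 -0.73  0.17] in old [ 7.85 -0.74  0.19]
```

>>> move_arm --pt "0 -0.73 0.05 0 0 0 2" --pt "2.5 0 0 0 0 0 2" --pt "2.5 0 0 0 0 0 2" --pt "1.7 0 0 0 0 0 2" --pt "1 0 0 0 0 0 2" --pt "0 0 0 0 0 0 2" --pt "0 0 0 0 0 0 2" --pt "0 0 0 0 0 0 2"

```text
t: 60.1
tool_pos: [629.0, -232.3, 105.9]
tcp_rot: [0.017, 0.706, -0.018, 0.708]
contact_force: [0.6, -0.8, -2.0]
opening: 45.5
```

```bash
python3 -c "
from hold import *
plan(628.4,-230.9,102,-.05)
hold('ss',43,'s21.png',yaw=-.05)
d=robot.get_image('scene')
overlay(d,[],[],(155,210,245,290),'z9.png',8.5)
overlay(d,[],[('ss',628.4,-230.9,-.05)],(155,210,245,300),'z10.png',6)
"
```

```text
t 60.1 pos [ 629.  -232.3  105.9] jawyaw -0.05 x [ 0.002 -0.001 -1.   ] F [ 0.6 -0.8 -2. ] open 45.5 j [-0.45  0.63  0.16  1.1  -0.    1.17]
rotvec tool [0.    0.002 0.001] shift in new frame cm [ 0.39  0.14 -0.07] in old [ 0.39  0.14 -0.07]
F [ 0.6 -0.8 -2. ] M [ 0.03 -0.04  0.01]
```

View pics/z9.png

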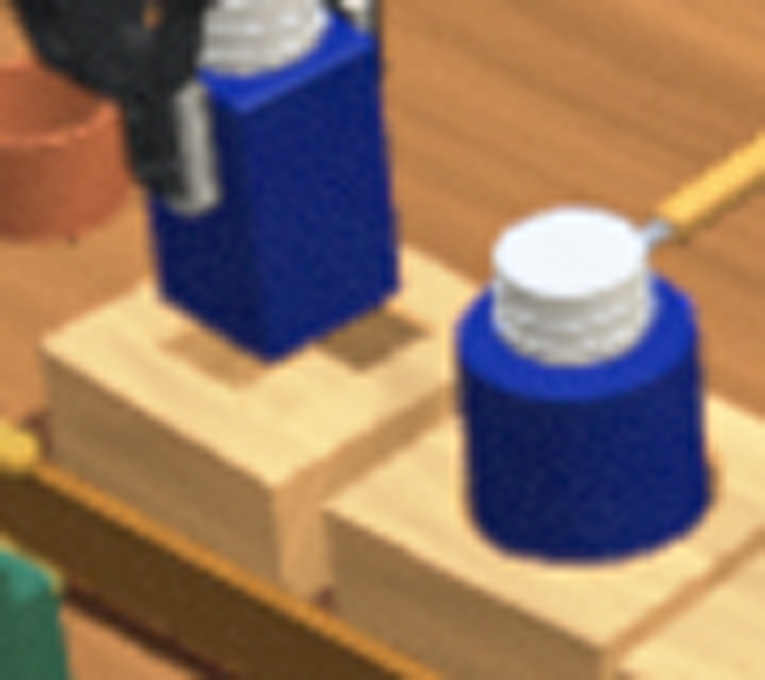

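View pics/z10.png

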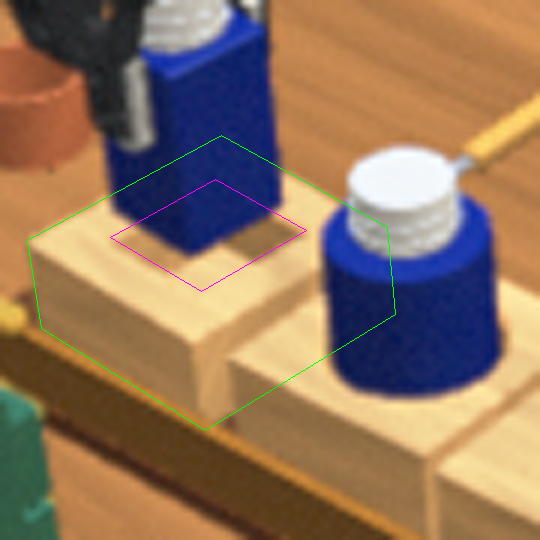

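```bash
cat > ang.py <<'E'
from h import *
import pickle
S=pickle.load(open('d0.pkl','rb'))['scene']
def f(pts,z,o,s,side=None):
    P=[ray(S,o[0]+u/s-.5,o[1]+v/s-.5,z)[:2] for u,v in pts]
    for i in range(len(P)-1):
        e=P[i+1]-P[i]; print(z,np.linalg.norm(e).round(1),round(float((np.arctan2(e[1],e[0])+.8)%(np.pi/2)-.8),3))
    print('mid',((P[0]+P[-1])/2).round(1),'front',P[1 if len(P)>1 else 0].round(1))
E
python3 -c "
from ang import *
f([(160,295),(270,360),(400,285)],62.9,(155,210),8.5)
f([(42,345),(280,485)],52,(155,210),8.5)
c,s=np.cos(-.05),np.sin(-.05)
print('block front corner expected',628.4+46*c-46*s,-230.9+46*s+46*c)
"
```

```text
62.9 43.1 -0.056
62.9 43.7 -0.044
mid [ 628.1 -235.1] front [ 651.1 -214.5]
52 91.3 -0.04
mid [ 674.7 -231.3] front [ 676.6 -185.7]
block front corner expected 676.6415537646196 -187.25652980828275
```

>>> move_arm --pt "0.3 0.3 0 0 0 0 2" --pt "0.3 0 0 0 0 0 2" --pt "0 0 0 0 0 0 2" --pt "0 0 0 0 0 0 2" --pt "0 0 0 0 0 0 2"

```text
t: 60.7
tool_pos: [628.2, -228.9, 98.3]
tcp_rot: [0.018, 0.707, -0.018, 0.707]
contact_force: [-0.6, 0.1, -2.1]
opening: 45.4
```

```bash
python3 -c "
from hold import *
plan(628.4,-230.9,102,-.05)
hold('ss',42.5,'s22.png',yaw=-.05)
d=robot.get_image('scene')
overlay(d,[],[],(165,225,235,290),'z11.png',10)
overlay(d,[],[('ss',628.4,-230.9,-.05)],(155,210,245,300),'z12.png',6)
"
```

```text
t 60.7 pos [ 628.2 -228.9   98.3] jawyaw -0.05 x [-0. -0. -1.] F [-0.6  0.1 -2.1] open 45.4 j [-0.44  0.63  0.14  1.08 -0.    1.18]
rotvec tool [-0. -0.  0.] shift in new frame cm [-0.37 -0.2   0.03] in old [-0.37 -0.2   0.03]
F [-0.6  0.1 -2.1] M [ 0.02 -0.    0.01]
```

View pics/z11.png

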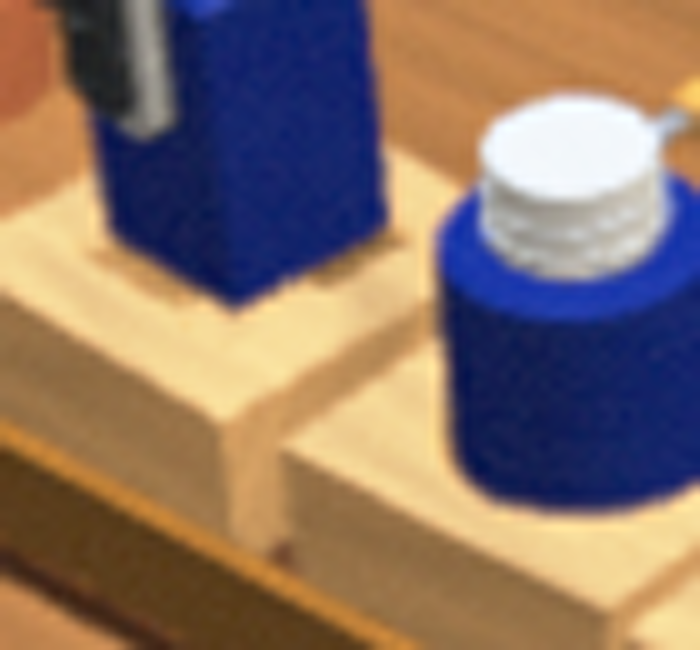

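View pics/z12.png

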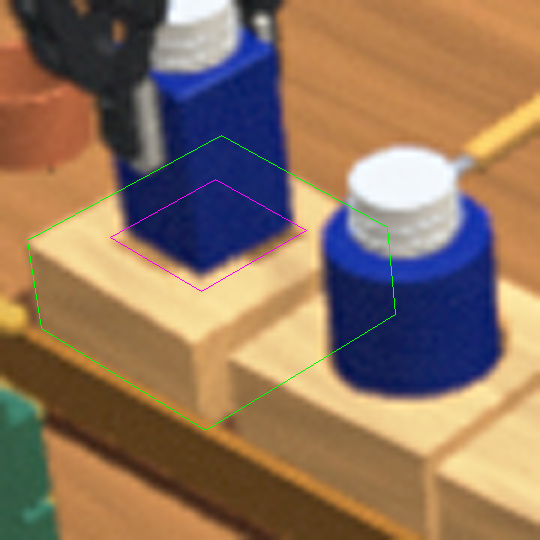

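>>> move_arm --pt "0.3 0 0 0 0 0 2" --pt "0.3 0 0 0 0 0 2" --pt "0.2 0 0 0 0 0 2" --pt "0 0 0 0 0 0 2" --pt "0 0 0 0 0 0 2"

```text
t: 61.3
tool_pos: [628.8, -229.6, 93.6]
tcp_rot: [0.017, 0.706, -0.018, 0.708]
contact_force: [-4.7, -0.4, 13.5]
opening: 45.6
```

```bash
python3 -c "
from hold import *
plan(628.4,-230.9,102,-.05); print(robot.sense()['ft_torque'])"
```

```text
t 61.3 pos [ 628.8 -229.6   93.6] jawyaw -0.05 x [ 0.003 -0.002 -1.   ] F [-4.7 -0.4 13.5] open 45.6 j [-0.44  0.63  0.13  1.07 -0.    1.18]
rotvec tool [0.    0.003 0.002] shift in new frame cm [-0.84 -0.13 -0.03] in old [-0.84 -0.13 -0.03]
[0.47984556 1.11354336 0.120059  ]
```

>>> move_arm --pt "-0.6 0 0 0 0 0 2" --pt "0 -0.15 0.05 0 0 0 2" --pt "0 0 0 0 0 0 2" --pt "0.3 0 0 0 0 0 2" --pt "0.2 0 0 0 0 0 2" --pt "0.2 0 0 0 0 0 2" --pt "0 0 0 0 0 0 2" --pt "0 0 0 0 0 0 2"

```text
t: 62.1
tool_pos: [628.4, -230.7, 88.7]
tcp_rot: [0.018, 0.707, -0.018, 0.707]
contact_force: [-0.3, -2.2, -4.2]
opening: 45.5
```

```bash
python3 -c "
from hold import *
plan(628.4,-230.9,102,-.05); print(robot.sense()['ft_torque'])"
```

```text
t 62.1 pos [ 628.4 -230.7   88.7] jawyaw -0.05 x [-0.001 -0.001 -1.   ] F [-0.3 -2.2 -4.2] open 45.5 j [-0.45  0.64  0.13  1.06 -0.    1.17]
rotvec tool [-0.    -0.001  0.001] shift in new frame cm [-1.33 -0.02  0.01] in old [-1.33 -0.02  0.  ]
[-0.65496022 -0.05210391  0.09260856]
```

It slid in. Target TCP is about 64.

>>> move_arm --pt "0.4 0 0 0 0 0 2" --pt "0.4 0 0 0 0 0 2" --pt "0.4 0 0 0 0 0 2" --pt "0.4 0 0 0 0 0 2" --pt "0.4 0 0 0 0 0 2" --pt "0.3 0 0 0 0 0 2" --pt "0 0 0 0 0 0 2" --pt "0 0 0 0 0 0 2"

```text
t: 62.9
tool_pos: [628.6, -230.7, 65.7]
tcp_rot: [0.018, 0.707, -0.018, 0.707]
contact_force: [0.2, -4.3, -5.9]
opening: 45.2
```

>>> move_arm --pt "0.2 0 0 0 0 0 2" --pt "0.1 0 0 0 0 0 2" --pt "0 0 0 0 0 0 2" --pt "0 0 0 0 0 0 2"

```text
t: 63.3
tool_pos: [628.7, -230.7, 64.1]
tcp_rot: [0.017, 0.707, -0.018, 0.707]
contact_force: [-2.8, -3.9, 5.0]
opening: 45.7
```

>>> move_arm --pt "-0.1 0 0 0 0 0 8.5" --pt "0 0 0 0 0 0 8.5" --pt "0 0 0 0 0 0 8.5" --pt "-2 0 0 0 0 0 8.5" --pt "-4 0 0 0 0 0 8.5" --pt "-4 0 0 0 0 0 8.5" --pt "-4 0 0 0 0 0 8.5" --pt "0 -1 -4 0 0 0 8.5" --pt "0 -2.5 -4 0 0 0 8.5" --pt "0 -3 -4 0 0 0 8.5" --pt "0 -3 -4 0 0 0 8.5" --pt "0 -3.5 -4 0 0 0 8.5"

```text
t: 64.5
tool_pos: [423.4, -348.0, 204.2]
tcp_rot: [0.018, 0.707, -0.017, 0.707]
contact_force: [-0.1, -1.9, -0.5]
opening: 84.8
```

>>> move_arm --pt "0 -4 -3 0 0 0 8.5" --pt "0 -4 -3 0 0 0 8.5" --pt "0 -3 -3 0 0 0 8.5" --pt "0 -3 -3 0 0 0 8.5" --pt "0 -3 -3 0 0 0 8.5" --pt "0 0 0 0 0 0 8.5" --pt "0 0 0 0 0 0 8.5"

```text
t: 65.2
tool_pos: [266.2, -510.6, 203.9]
tcp_rot: [0.019, 0.707, -0.018, 0.707]
contact_force: [0.3, 0.4, 1.1]
opening: 85.3
```

```bash
python3 -c "
from look import *
look('l7',[],[])
d=pickle.load(open('dl.pkl','rb'))
Bk=[('sw',626.8,187.2,-.033),('rs',629,-27.1,.025),('rw',628.0,-126.1,.021),('ss',628.4,-230.9,-.05)]
S,T=d
overlay(T,[],[],(195,130,515,340),'z13.png',2.45)
overlay(S,[],[],(140,190,420,390),'z14.png',2.8)
# shoulder/cap checks in top
for v in ['round_slim','round_wide','square_slim','square_wide','oblong']:
    print(v,[(round(x['conf'],2),np.round(np.array(x['centre'])*[640,480],1).tolist()) for x in robot.place_of('top','cap_%s_top'%v)])
for k,x,y,yaw in Bk: print(k,'expected cap top px T',proj(T,[x,y,124]).round(1),'S',proj(S,[x,y,124]).round(1))
"
```

```text
t 65.2 pos [ 266.2 -510.6  203.9] jawyaw -0.052 x [ 0.001  0.001 -1.   ] F [0.3 0.4 1.1] open 85.3 j [-1.2   0.39  0.03  1.21  0.    0.42]
shift cm [0. 0. 0.]
round_slim [(0.71, [333.0, 163.2])]
round_wide [(0.88, [386.4, 162.9])]
square_slim [(0.68, [194.2, 321.2]), (0.62, [239.1, 302.4])]
square_wide [(0.69, [331.2, 305.7]), (0.67, [335.3, 177.7]), (0.52, [227.0, 161.5])]
oblong []
sw expected cap top px T [226.  161.8] S [349.5 299.4]
rs expected cap top px T [334.7 162.1] S [258.2 256.2]
rw expected cap top px T [384.9 163.3] S [221.9 238.2]
ss expected cap top px T [437.9 163.8] S [185.9 220.9]
```

View pics/z13.png

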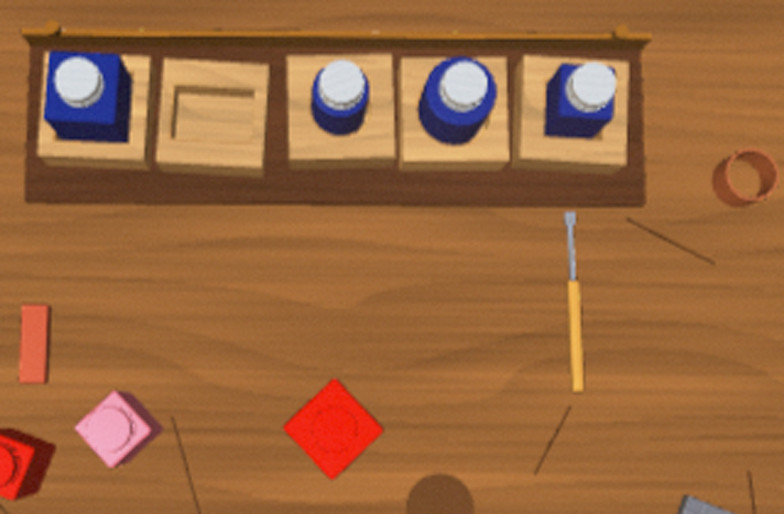

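View pics/z14.png

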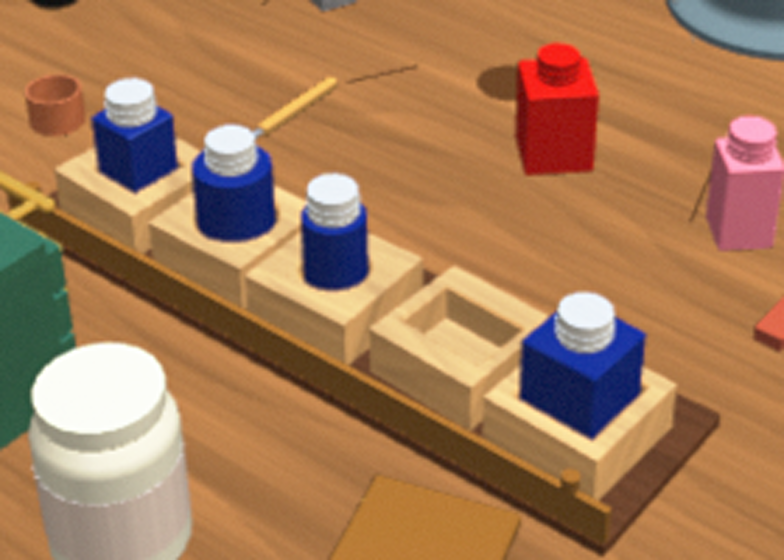

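```bash
python3 -c "
from fit import *
import pickle
S,T=pickle.load(open('dl.pkl','rb'))
o=pickle.load(open('d0.pkl','rb'))
for n,d in(('S',S),('T',T),('S0',o['scene']),('T0',o['top'])):
    k,l,st,c=cv2.connectedComponentsWithStats(blue(d).astype(np.uint8))
    print(n,[(st[i,4],c[i].round().tolist()) for i in range(1,k) if st[i,4]>40])
"
```

```text
S [(np.int32(21883), [74.0, 89.0]), (np.int32(572), [188.0, 243.0]), (np.int32(651), [224.0, 261.0]), (np.int32(481), [259.0, 280.0]), (np.int32(1167), [347.0, 324.0])]
T [(np.int32(654), [230.0, 171.0]), (np.int32(295), [380.0, 171.0]), (np.int32(160), [430.0, 171.0]), (np.int32(98), [332.0, 173.0])]
S0 [(np.int32(21702), [74.0, 89.0]), (np.int32(776), [207.0, 209.0]), (np.int32(579), [274.0, 228.0]), (np.int32(1221), [320.0, 260.0]), (np.int32(789), [376.0, 284.0])]
T0 [(np.int32(518), [316.0, 250.0]), (np.int32(169), [250.0, 252.0]), (np.int32(458), [476.0, 251.0]), (np.int32(135), [386.0, 269.0])]
```

View pics/l7t.png

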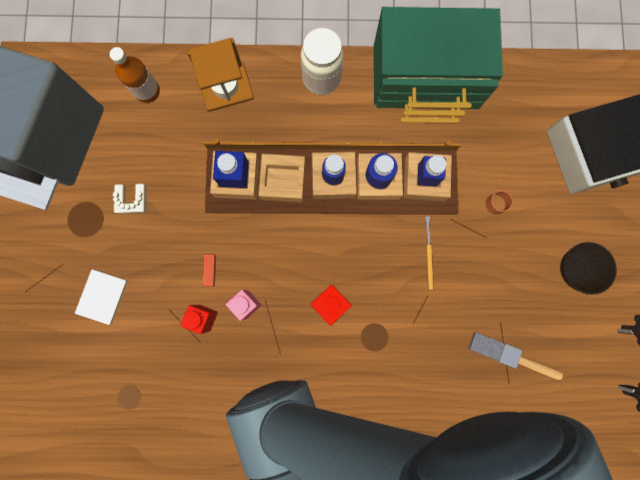

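```bash
python3 -c "
from bench import robot
print(robot.sign_off())"
```

```text
the job is handed in; nothing more can be done
None
```

All four blue vials that were present now stand upright and fully down in their own socket blocks, and I've handed the job in at about 65 s. They are the slim and wide round vials and the slim and wide square vials. I saw no oblong vial in either camera, and its block is empty.

- **Caps:** I pressed each one until it stopped hard at 102 mm, which is home, with 15 to 25 N on the wrist, before lifting that vial. In the pictures, only the slim square's cap clearly changed height.
- **Seating:** The tool height and force at release, together with the last pictures, show every vial down in its bore. The cap tops of the two round vials and the wide square lie within about 2 px (a few mm) of where they should be.
- **Weaker check:** The network did not find the slim square's cap in the last top picture. For that vial I relied on the view and on the tool height at release.
- **What went wrong on the way:** The wide round vial caught the rim and tilted in the grip. I set it back on the bench, gripped it again, and it went in. The wide square needed a small turn and the slim square a 1.5 mm shift before they dropped in.
- **Left alone:** The cast, ring, carver and the red and pink look-alikes look unmoved in the last pictures, and the arm was clear of everything.

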